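# Sort tested capacitors from the gravity track

## Robot

A 6-joint arm with a two-finger parallel gripper is mounted at the origin on the work surface. World frame = base frame: x ahead of the robot, y to its left, z up, the work surface at z = 0. Lengths are in m, angles in rad, forces in N, time in s.
With the tool pointing down it reaches from about 0.35 to 0.975 m from the base axis. Payload 4.9 kg.
Tool frame: the origin (TCP) lies at the very end of the fingers, on their centre line; the grasp point (between the pads) lies 19 mm behind it; z points along the fingers, y is the direction in which the jaws open and shut (so a half turn about z gives the same grasp; the last joint's range is limited). The gripper opens to 85 mm and grips with 20 to 120 N. Pads are 22 mm wide; open, the fingers measure 114 mm over their backs; the gripper's body (76 mm by 85 mm) begins 54 mm behind the grasp point. The pads swing forward as they close: fully open they stand 13 mm farther back than shut.
Start: joints at [1.195, 0.053, 1.613, -0, 1.476, -0.119], TCP at [0.159, 0.604, 0.206] pointing down, gripper open.
Joint ranges: [-3.01, 3.01], [-1.01, 2.22], [0.06, 2.58], [-1.02, 4.17], [0.09, 2.62], [-3.14, 3.14]. Speed limits (rad/s): [2.57, 2.57, 3.14, 3.14, 3.14, 3.14].

## Interface

Orientations are given as a unit quaternion [w, x, y, z].
In Python, from plant import monitor, eyes, manip gives the robot as it stands.
- The arm moves only by the tool step_arm, never from a script. Its argument "motion" is a list of rows, each a list of 7 numbers: the shift along the world's x, y, z scaled (see below), then the turn, a rotation vector about the world's x, y, z scaled (see below), then the closure in counts, from 0 (fully open) to 255 (shut). In form: [[x, y, z, ax, ay, az, grip], ...]. A call has 1 to 10 rows; each row is the pose to reach, as a shift and turn from the pose commanded when the call began; what a row does not reach only later rows make up. The controller multiplies each number of a shift by 0.5 m and each number of a turn by 1.5 rad. A row lasts 1/10 s, in which the tool goes at most 50 mm and 8.59 degrees, less where a joint would pass 70% of its speed; a pose out of reach is approached as far as the arm can. A call with a number of a shift or a turn outside -1 to 1 is refused whole. A call with a gripper value outside its range is refused whole. The fingers move at their own pace and stop on an object; the grip force is fixed at half the most. Time passes only in rows, so rows that repeat a pose let the fingers close. It gives the time, the measured TCP pose, the force and the opening at its end, in the units of the state.
- monitor.state(): the state, without advancing time (a new reading comes with each control period).
- eyes.grab_frame(name): name is "scene" or "top" or "wrist"; returns a dict with "pixels" (400x640x3 uint8, red, green, blue), "mtx" (3x3 intrinsics, pixels), "rvec" (rotation vector, rad) and "tvec" (3), from world to camera coordinates, as OpenCV has them; the wrist camera has in their place "hand_eye" (4x4, takes a point from camera to tool coordinates, whose origin is the TCP and whose axes are the flange's). Camera axes: x right, y down, z forward; pixel columns grow to the right and rows downward; lengths in m; the calibration is good to about 2 mm. A picture is of the moment at which its call begins: read the wrist's pose just before it. There is no depth.
- manip.job_done(): hands the job in, once; it reports no verdict.
Trained networks look in the newest picture that a camera, given by its name, has taken for a name from the list of things; names that differ only in an ending like _2 or _b are one class to them, and where a whole thing is asked for, a point or a joint stands for the part that bears it (a point fixed in the world has none). Each returns a list of dicts, best first, with "p" (0 to 1); they miss things now and then, are a little off and sometimes report something else, mostly with a low value. They report only what shows in the picture. A call takes as long as a camera call. They do not tell look-alikes from the thing itself.
- eyes.look_for(name, camera): "box" ([centre column, centre row, width, height] in pixels, round what is visible of it).
- eyes.pinpoint(name, camera): "uv" ([column, row] in pixels: a listed point, or the origin of a listed thing).
The state is a dict: "time": time; "joint_pos": joint angles; "joint_vel": joint speeds; "joint_efforts": joint torques, N m; "tool_pos": TCP position; "tool_rot": TCP orientation; "contact_force": force on the tool from outside, world axes, zero at the start; "ft_torque": the same for the moment, N m; "gripper_width": opening from 0.0 (shut) to 1.0 (fully open).
Only numpy, scipy, OpenCV 4.12 (cv2) and the standard library are available. Lean on these libraries where they do the work, as an engineer would, in place of code of your own. Each camera call takes 0.05 s, during which the arm holds its last target.

## Task

Slide the gate of the sloped track open so that the waiting motor capacitors roll down to the stop, then take them one by one, only from the stop, letting the next roll down, and lay each squarely in a nest of its own: those with one wide band (passed) in the tray with four nests, those with two narrow bands (failed) in the tray with three. When the track is empty slide the gate fully shut again, and leave the spray can and the bottle alone.

Things in the scene. Friction and masses are not known exactly. Their poses are not given: they have to be found in the camera images.
- pass1_mid (a point): Centre of a motor capacitor: an aluminium cylinder 32 mm in diameter and 46 mm long, 60 g, flat ends, lying on its side; the axes' y is the cylinder's axis (x and z turn as it rolls). PASSED the test: it wears ONE wide (18 mm) black band round its middle. At the start it waits on the track; may be absent.
- pass2_mid (a point): Centre of a motor capacitor: an aluminium cylinder 32 mm in diameter and 46 mm long, 60 g, flat ends, lying on its side; the axes' y is the cylinder's axis (x and z turn as it rolls). PASSED the test: it wears ONE wide (18 mm) black band round its middle. At the start it waits on the track; may be absent.
- pass3_mid (a point): Centre of a motor capacitor: an aluminium cylinder 32 mm in diameter and 46 mm long, 60 g, flat ends, lying on its side; the axes' y is the cylinder's axis (x and z turn as it rolls). PASSED the test: it wears ONE wide (18 mm) black band round its middle. At the start it waits on the track; may be absent.
- fail1_mid (a point): Centre of a motor capacitor: an aluminium cylinder 32 mm in diameter and 46 mm long, 60 g, flat ends, lying on its side; the axes' y is the cylinder's axis (x and z turn as it rolls). FAILED the test: it wears TWO narrow (7 mm) black bands, one near each end, and a bare middle. At the start it waits on the track; may be absent.
- fail2_mid (a point): Centre of a motor capacitor: an aluminium cylinder 32 mm in diameter and 46 mm long, 60 g, flat ends, lying on its side; the axes' y is the cylinder's axis (x and z turn as it rolls). FAILED the test: it wears TWO narrow (7 mm) black bands, one near each end, and a bare middle. At the start it waits on the track; may be absent.
- fail3_mid (a point): Centre of a motor capacitor: an aluminium cylinder 32 mm in diameter and 46 mm long, 60 g, flat ends, lying on its side; the axes' y is the cylinder's axis (x and z turn as it rolls). FAILED the test: it wears TWO narrow (7 mm) black bands, one near each end, and a bare middle. At the start it waits on the track; may be absent.
- stop (a point): On the gravity track: where the centre of a capacitor lies when it rests against the stop at the low end, 55 mm above the bench; capacitors lie across the track, along this point's y (level axes, z up). Here both flat faces are free to be gripped from above. The queued capacitors touch one another; when the end one is lifted away the next rolls to the stop in about a second.
- track: The track, fixed to the bench; origin below stop, on the bench. It rises at 0.14 rad along its +x for 270 mm. Its floor is 30 mm wide, so a capacitor overhangs it by 8 mm at each end. Side guides (58 mm over all, tops 4 mm below the capacitors' centre line) begin 26 mm upstream of stop; the stop plate is 26 mm wide, its top 7 mm above the centre line.
- gate (a joint): Comb gate beside the track, on its +y side: six blades reach across the track 37 mm apart, the first 44 mm upstream of stop, and each holds back one capacitor. 0 m = shut, 0.040 m = fully open; the capacitors are let go at about 0.031. It slides sideways along the +y of stop, and stays where it is left (friction about 1.5 N).
- gate_grip (a point): The gate's grip: a black block standing on the comb's bar near the track's upper end, 22 mm along the track, 16 mm across it (along stop's y, the sliding direction), 42 mm tall; this point lies inside it on its axis, 11 mm below its top, moves with the gate, and has the track's slope (its x runs up the slope, z square to it). It stands 29 mm above the capacitors' tops.
- pass_tray: The pass tray: a loose 0.8 kg grey plastic tray with FOUR nests in a row (174 mm long along its x, 110 mm wide, its foot plate 6 mm thick); origin at the centre of its underside. A raised bar 30 mm wide, top 20 mm above the bench, carries ribs 6 mm thick and 12 mm high that part the nests; nests are 42 mm apart, 36 mm wide, open at both ends. It may lie left or right of the track.
- pass_tray_nest0 (a point): Nest 0 of the pass tray: where the centre of a capacitor lying in it is, 36 mm above the bench (16 mm above the nest's floor); the capacitor's axis lies along this point's y and overhangs the bar by 8 mm at both ends.
- pass_tray_nest1 (a point): Nest 1 of the pass tray: where the centre of a capacitor lying in it is, 36 mm above the bench (16 mm above the nest's floor); the capacitor's axis lies along this point's y and overhangs the bar by 8 mm at both ends.
- pass_tray_nest2 (a point): Nest 2 of the pass tray: where the centre of a capacitor lying in it is, 36 mm above the bench (16 mm above the nest's floor); the capacitor's axis lies along this point's y and overhangs the bar by 8 mm at both ends.
- pass_tray_nest3 (a point): Nest 3 of the pass tray: where the centre of a capacitor lying in it is, 36 mm above the bench (16 mm above the nest's floor); the capacitor's axis lies along this point's y and overhangs the bar by 8 mm at both ends.
- fail_tray: The reject tray: a loose 0.8 kg grey plastic tray with THREE nests in a row (132 mm long along its x, 110 mm wide, its foot plate 6 mm thick); origin at the centre of its underside. A raised bar 30 mm wide, top 20 mm above the bench, carries ribs 6 mm thick and 12 mm high that part the nests; nests are 42 mm apart, 36 mm wide, open at both ends. It may lie left or right of the track.
- fail_tray_nest0 (a point): Nest 0 of the reject tray: where the centre of a capacitor lying in it is, 36 mm above the bench (16 mm above the nest's floor); the capacitor's axis lies along this point's y and overhangs the bar by 8 mm at both ends.
- fail_tray_nest1 (a point): Nest 1 of the reject tray: where the centre of a capacitor lying in it is, 36 mm above the bench (16 mm above the nest's floor); the capacitor's axis lies along this point's y and overhangs the bar by 8 mm at both ends.
- fail_tray_nest2 (a point): Nest 2 of the reject tray: where the centre of a capacitor lying in it is, 36 mm above the bench (16 mm above the nest's floor); the capacitor's axis lies along this point's y and overhangs the bar by 8 mm at both ends.
- spray_can: Bystander: small steel spray can, 44 mm across, 85 mm tall; origin under its centre. Leave alone.
- cleaner: Bystander: small white bottle with a green cap, 48 mm across, 90 mm tall; origin under its centre. Leave alone.
There are look-alikes about, which are no part of the job. Leave any brown or turquoise look-alike of the fail_tray alone.

How it is judged:
By the outcome, as a careful person would: the job done as asked, in the order asked, and still so for the second after the job is handed in, with the robot touching nothing.
Of pass1, fail1, fail2, pass2, pass3, fail3 only 4 to 6 are there at a start; the rules pass over those that are not, and their reading is None.
At some moment in a run one of pass_tray, fail_tray may be knocked a few centimetres aside while the robot is not near it.
It also fails if it takes over 210 s, if anything falls off the work surface, if the arm or the gripper's body presses on something with over 40 N, if the wrist force passes 120 N, or if a joint passes its speed limit or range.

## Working session

There is one attempt and no reset: what is moved stays moved. The work goes in short steps, Python scripts to look and compute and a tool call to move; the robot and the scene stay as the last step left them, time stands still between calls to the robot, and variables do not carry over. Pictures are saved under pics/ and viewed, and the job is handed in when it is done.

Besides the shell and the picture viewer there is one more tool, called after ">>>" by a JSON object that holds its "method" and its "body". step_arm: Moves the arm, as the interface text tells. Its arguments: {"type":"object","properties":{"motion":{"type":"array","items":{"type":"array","items":{"type":"number"}}}},"required":["motion"]}

```bash
ls; mkdir -p pics
cat > h.py <<'E'
import numpy as np, cv2
from plant import monitor, eyes, manip
from scipy.spatial.transform import Rotation as R
def st():
    s=monitor.state(); return s
def cam(name,out=None):
    s=monitor.state(); f=eyes.grab_frame(name)
    if out: cv2.imwrite('pics/'+out,cv2.cvtColor(f['pixels'],cv2.COLOR_RGB2BGR))
    if 'rvec' in f:
        Rm=cv2.Rodrigues(np.array(f['rvec'],float))[0]; t=np.array(f['tvec'],float).ravel()
    else:
        q=s['tool_rot']; Rt=R.from_quat([q[1],q[2],q[3],q[0]]).as_matrix()
        T=np.eye(4);T[:3,:3]=Rt;T[:3,3]=s['tool_pos']
        M=np.linalg.inv(T@np.array(f['hand_eye'])); Rm=M[:3,:3];t=M[:3,3]
    f['R']=Rm;f['t']=t;f['K']=np.array(f['mtx'],float);return f
def toz(f,uv,z):
    d=f['R'].T@np.linalg.inv(f['K'])@np.array([uv[0],uv[1],1.]); o=-f['R'].T@f['t']
    return o+d*(z-o[2])/d[2]
def proj(f,p):
    c=f['K']@(f['R']@np.array(p,float)+f['t']);return c[:2]/c[2]
E
python3 - <<'E'
from h import *
s=st();print({k:np.round(v,3).tolist() for k,v in s.items()})
for c in('scene','top','wrist'):
    f=cam(c,c+'0.png');print(c,f['K'].round(1).tolist(),(-f['R'].T@f['t']).round(3))
    for n,z in(('stop',.055),('gate_grip',.13),('track',0),('pass_tray',0),('fail_tray',0),('pass1_mid',.06),('fail1_mid',.06),('pass_tray_nest0',.036),('fail_tray_nest0',.036),('fail_tray_nest1',.036),('fail_tray_nest2',.036),('spray_can',0),('cleaner',0)):
        for d in eyes.pinpoint(n,c)[:7]: print(c,n,round(d['p'],2),np.round(d['uv'],0),toz(f,d['uv'],z).round(3))
E
```

```text
pics
{'time': 0.0, 'joint_pos': [1.195, 0.053, 1.614, -0.0, 1.476, -0.119], 'joint_vel': [0.001, -0.0, -0.001, -0.0, 0.0, 0.001], 'joint_efforts': [-0.002, -39.37, -37.016, -0.0, 0.007, 0.0], 'tool_pos': [0.158, 0.604, 0.205], 'tool_rot': [-0.0, 0.128, 0.992, -0.001], 'contact_force': [-0.444, 0.52, 0.088], 'ft_torque': [-0.018, 0.008, 0.007], 'gripper_width': 1.0}
scene [[414.0, 0.0, 313.6], [0.0, 414.0, 197.1], [0.0, 0.0, 1.0]] [ 0.884 -0.32   0.893]
scene stop 0.91 [255. 218.] [ 0.438 -0.015  0.055]
scene gate_grip 0.77 [336. 250.] [0.658 0.015 0.13 ]
scene track 0.73 [258. 232.] [ 0.444 -0.017  0.   ]
scene track 0.72 [195. 325.] [ 0.505 -0.271  0.   ]
scene pass_tray 0.85 [195. 326.] [ 0.507 -0.271  0.   ]
scene fail_tray 0.9 [286. 145.] [0.298 0.239 0.   ]
scene fail_tray 0.66 [354. 179.] [0.521 0.27  0.   ]
scene fail_tray 0.56 [384. 133.] [0.483 0.463 0.   ]
scene fail1_mid 0.66 [285. 240.] [ 0.534 -0.012  0.06 ]
scene pass_tray_nest0 0.94 [170. 298.] [ 0.436 -0.27   0.036]
scene pass_tray_nest0 0.91 [206. 339.] [ 0.561 -0.276  0.036]
scene pass_tray_nest0 0.83 [184. 311.] [ 
[... 3904 characters left out ...]
. 135.] [ 0.723 -0.242  0.   ]
wrist [[343.2, 0.0, 320.9], [0.0, 343.2, 200.0], [0.0, 0.0, 1.0]] [0.08  0.626 0.375]
wrist fail_tray 0.92 [ 76. 337.] [0.303 0.23  0.   ]
wrist fail_tray_nest0 0.92 [ 75. 336.] [0.282 0.268 0.036]
wrist fail_tray_nest0 0.84 [ 54. 355.] [0.3   0.229 0.036]
wrist fail_tray_nest0 0.62 [ 36. 369.] [0.314 0.197 0.036]
wrist fail_tray_nest1 0.92 [ 75. 336.] [0.282 0.268 0.036]
wrist fail_tray_nest1 0.84 [ 54. 355.] [0.3   0.229 0.036]
wrist fail_tray_nest1 0.62 [ 36. 369.] [0.314 0.197 0.036]
wrist fail_tray_nest2 0.92 [ 75. 336.] [0.282 0.268 0.036]
wrist fail_tray_nest2 0.84 [ 54. 355.] [0.3   0.229 0.036]
wrist fail_tray_nest2 0.62 [ 36. 369.] [0.314 0.197 0.036]
```

View pics/scene0.png

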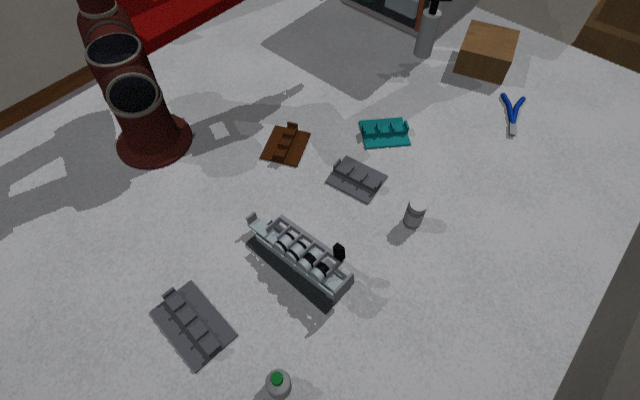

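View pics/top0.png

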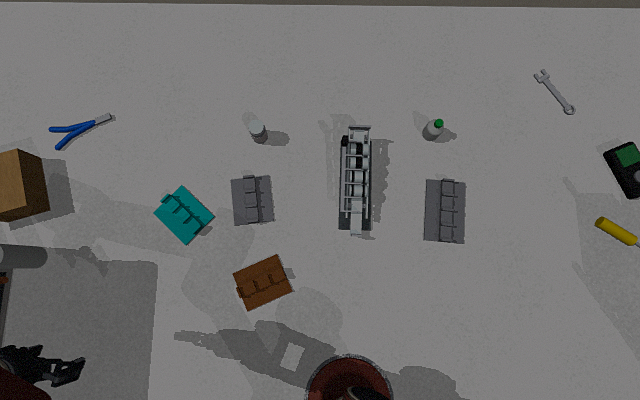

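The fail-tray candidates in the top view are grey (251,199), brown (263,283) and turquoise (184,215). I choose the grey one. The four-nest pass tray is at (445,211), the track runs from (355,228) to (358,135), and the grip is at (344,143). Next is a close crop to check these.

Run:
```python
import cv2
a=cv2.imread('pics/scene0.png')[190:310,230:370];cv2.imwrite('pics/c1.png',cv2.resize(a,None,fx=5,fy=5,interpolation=2))
b=cv2.imread('pics/top0.png');
b=cv2.hconcat([b[120:250,225:300],b[120:250,330:385],b[120:250,415:475]]);cv2.imwrite('pics/c2.png',cv2.resize(b,None,fx=4,fy=4,interpolation=2))
```

```text
(no output)
```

View pics/c1.png

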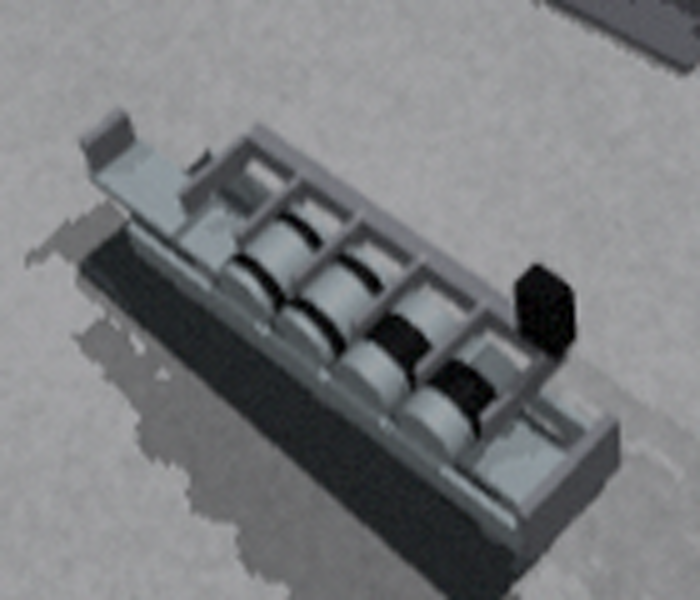

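View pics/c2.png

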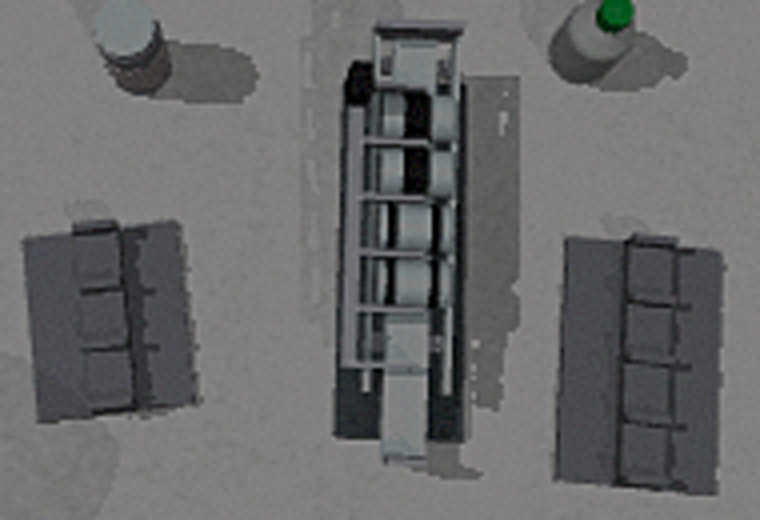

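Four capacitors wait on the track: two failed at the low end, then two passed. I'll move above the track for a close look with the wrist camera.

>>> {"method": "step_arm", "body": {"motion": [[0.4,-0.6,0.31,0,0,0.17,0],[0.4,-0.6,0.31,0,0,0.17,0],[0.4,-0.6,0.31,0,0,0.17,0],[0.4,-0.6,0.31,0,0,0.17,0],[0.4,-0.6,0.31,0,0,0.17,0],[0.4,-0.6,0.31,0,0,0.17,0],[0.4,-0.6,0.31,0,0,0.17,0],[0.4,-0.6,0.31,0,0,0.17,0]]}}

```text
time: 2.9
tool_pos: [0.3596, 0.3026, 0.3627]
tool_rot: [0.001, 0.001, 1.0, 0.0]
contact_force: [0.6, 0.5, -0.1]
gripper_width: 0.999
```

>>> {"method": "step_arm", "body": {"motion": [[0.4,-0.6,0,0,0,0,0],[0.4,-0.6,0,0,0,0,0],[0.4,-0.6,0,0,0,0,0],[0.4,-0.6,0,0,0,0,0],[0.4,-0.6,0,0,0,0,0],[0.4,-0.6,0,0,0,0,0],[0.4,-0.6,0,0,0,0,0],[0.4,-0.6,0,0,0,0,0],[0.4,-0.6,0,0,0,0,0],[0.4,-0.6,0,0,0,0,0]]}}

```text
time: 3.9
tool_pos: [0.5584, 0.0053, 0.3612]
tool_rot: [-0.0, 0.001, 1.0, 0.0]
contact_force: [0.1, 0.1, 1.2]
gripper_width: 0.998
```

Run:
```python
from h import *
s=st();print(s['time'],s['tool_pos'],s['tool_rot'])
f=cam('wrist','w1.png');print(np.round(f['hand_eye'],3).tolist(), (-f['R'].T@f['t']).round(3))
for n,z in(('stop',.055),('gate_grip',.13),('track',0),('pass_tray',0),('fail_tray',0),('pass1_mid',.08),('fail1_mid',.07),('pass_tray_nest0',.036),('fail_tray_nest0',.036)):
    for d in eyes.pinpoint(n,'wrist')[:7]: print(n,round(d['p'],2),np.round(d['uv'],0),toz(f,d['uv'],z).round(3))
```

```text
3.9 [0.55835334 0.00529607 0.36121396] [-9.59898636e-05  6.04032458e-04  9.99999770e-01  2.93927495e-04]
[[0.001, -0.949, -0.316, 0.081], [1.0, 0.001, -0.001, 0.001], [0.001, -0.316, 0.949, -0.169], [0.0, 0.0, 0.0, 1.0]] [0.477 0.006 0.53 ]
stop 0.81 [305.  59.] [ 0.444 -0.014  0.055]
gate_grip 0.79 [332. 239.] [0.663 0.02  0.13 ]
track 0.71 [305.  63.] [ 0.446 -0.017  0.   ]
pass_tray 0.77 [133. 105.] [ 0.504 -0.275  0.   ]
fail_tray 0.88 [498. 122.] [0.528 0.273 0.   ]
fail_tray 0.6 [630.  91.] [0.484 0.461 0.   ]
pass1_mid 0.19 [301. 164.] [ 0.576 -0.021  0.08 ]
fail1_mid 0.96 [300. 137.] [ 0.541 -0.021  0.07 ]
pass_tray_nest0 0.93 [122.  89.] [ 0.481 -0.267  0.036]
pass_tray_nest0 0.92 [124. 153.] [ 0.569 -0.28   0.036]
pass_tray_nest0 0.84 [118.  57.] [ 0.441 -0.265  0.036]
pass_tray_nest0 0.75 [122. 116.] [ 0.518 -0.274  0.036]
fail_tray_nest0 0.95 [513.  91.] [0.484 0.27  0.036]
fail_tray_nest0 0.79 [510. 152.] [0.568 0.279 0.036]
fail_tray_nest0 0.78 [512. 124.] [0.529 0.276 0.036]
fail_tray_nest0 0.62 [638.  68.] [0.454 0.432 0.036]
```

View pics/w1.png

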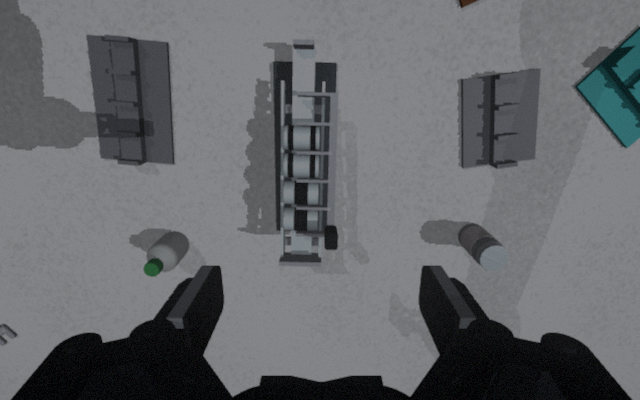

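Run:
```python
import cv2
a=cv2.imread('pics/w1.png')
b=cv2.resize(a[30:275,225:380],None,fx=5,fy=5,interpolation=2)
b=cv2.convertScaleAbs(b,alpha=1.5)
cv2.imwrite('pics/c3.png',b[:600]);cv2.imwrite('pics/c4.png',b[600:])
```

```text
(no output)
```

View pics/c3.png

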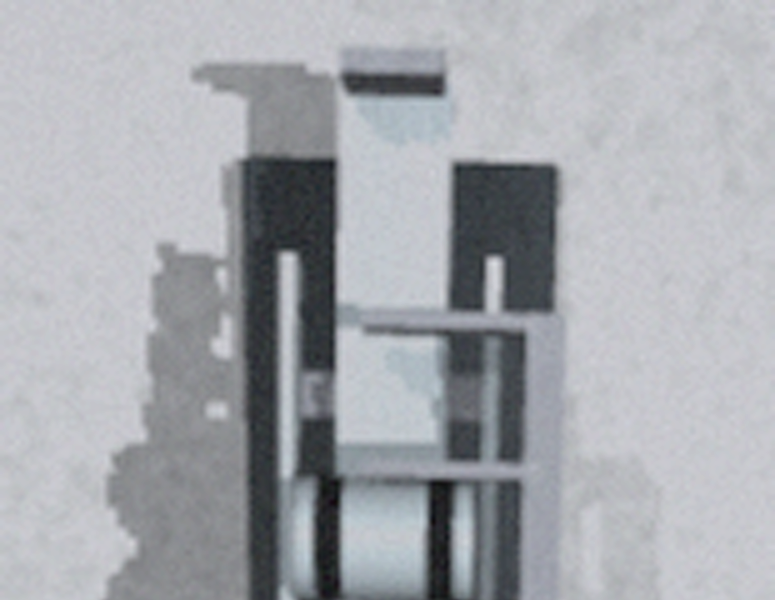

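View pics/c4.png

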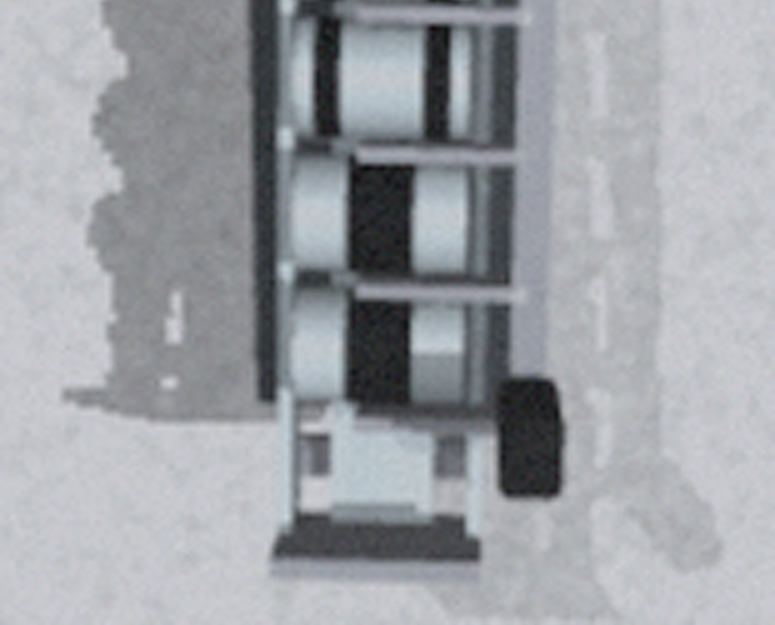

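Run:
```python
from h import *
f=cam('wrist')
print(monitor.state()['tool_pos'])
A=toz(f,(303.8,44.4),.062);B=toz(f,(302.1,138),.085);C=toz(f,(300.7,220),.1005)
print(A,B,C,np.arctan2(C[1]-A[1],C[0]-A[0]),np.arctan2(C[1]-B[1],C[0]-B[0]))
# base plate edges: dark bench plate left/right
for z in (0,.03):
  for p in((245,158),(557,162),(262,1000)): print(z,toz(f,(225+p[0]/5,30+p[1]/5),z))
# grip block top corners z .151 guess
for z in(.125,.135,.145):
  print(z,[toz(f,(225+p[0]/5,30+p[1]/5),z).round(4) for p in((498,978),(557,978),(500,1095),(562,1097))])
s=cam('scene');t=cam('top')
# triangulate gate_grip, stop using all cams
for n in('gate_grip','stop'):
  P=[]
  for c,g in(('wrist',f),('scene',s),('top',t)):
    for d in eyes.pinpoint(n,c)[:1]: P.append((g,d['uv']))
  from scipy.optimize import least_squares
  r=least_squares(lambda p:np.concatenate([(proj(g,p)-u)/g['K'][0,0]*np.linalg.norm(g['R']@p+g['t'])*1000 for g,u in P]),[.55,0,.1])
  print(n,r.x,r.fun.round(1))
```

```text
[0.55864951 0.00473356 0.36114727]
[ 0.42823402 -0.01610862  0.062     ] [ 0.54109543 -0.01901102  0.085     ] [ 0.64849685 -0.02197392  0.1005    ] -0.026622345500217703 -0.02758011123573332
0 [ 0.44432633 -0.06211233  0.        ]
0 [0.44543192 0.02742576 0.        ]
0 [ 0.70661173 -0.06783939  0.        ]
0.03 [ 0.4461858  -0.05827612  0.03      ]
0.03 [0.4472288  0.02619282 0.03      ]
0.03 [ 0.69362205 -0.06367894  0.03      ]
0.125 [array([0.6464, 0.0099, 0.125 ]), array([0.6464, 0.025 , 0.125 ]), array([0.6794, 0.0106, 0.125 ]), array([0.68  , 0.0267, 0.125 ])]
0.135 [array([0.6422, 0.0098, 0.135 ]), array([0.6422, 0.0245, 0.135 ]), array([0.6744, 0.0104, 0.135 ]), array([0.675 , 0.0262, 0.135 ])]
0.145 [array([0.638 , 0.0097, 0.145 ]), array([0.638, 0.024, 0.145]), array([0.6694, 0.0103, 0.145 ]), array([0.67  , 0.0257, 0.145 ])]
gate_grip [0.65944937 0.01560943 0.14141789] [ 0.1  0.  -0.1  0. ]
stop [ 0.44789094 -0.0166043   0.06788406] [-2.  -1.6  2.8 -0.2]
```

Run:
```python
from h import *
from scipy.optimize import least_squares
f=cam('wrist');s=cam('scene');t=cam('top')
def tri(P):
  r=least_squares(lambda p:np.concatenate([(proj(g,p)-u)/g['K'][0,0]*np.linalg.norm(g['R']@p+g['t'])*1000 for g,u in P]),[.55,0,.1]);print(r.x.round(4),r.fun.round(1))
tri([(f,(274,61.6)),(s,(246,244)),(t,(371.7,230))])
# track fit: project model
yaw=-.027;S=np.array([.444,-.0165,.055]);ex=np.array([np.cos(yaw),np.sin(yaw),0]);ey=np.array([-np.sin(yaw),np.cos(yaw),0])
for nm,g in(('wrist',f),('scene',s),('top',t)):
  im=cv2.cvtColor(g['pixels'],cv2.COLOR_RGB2BGR);
  im=cv2.resize(im,None,fx=5,fy=5,interpolation=cv2.INTER_CUBIC)
  def dot(p,c=(0,0,255)):
    u=proj(g,p)*5+2;cv2.circle(im,tuple(int(v) for v in u),4,c,-1);return u/5
  u=dot(S)
  for d in(0.,.27): 
    for w in(-.015,.015): dot(S+ex*d+ey*w+np.array([0,0,.14*d-.016]))
  for w in(-.013,.013): dot(S-ex*.016+ey*w+np.array([0,0,.007]),(0,255,0))
  # grip top corners
  for dx in(-.011,.011):
    for dy in(-.008,.008): dot(np.array([.664,.018,.130])+ex*dx+ey*dy,(255,255,0))
  c=(proj(g,S+ex*.12)*5).astype(int);cv2.imwrite(f'pics/fit_{nm}.png',im[max(0,c[1]-550):c[1]+550,max(0,c[0]-350):c[0]+450][::1,::1][:1100:1]) 
  o=cv2.imread(f'pics/fit_{nm}.png');cv2.imwrite(f'pics/fit_{nm}.png',cv2.resize(o,None,fx=min(1,600/o.shape[0]),fy=min(1,600/o.shape[0]),interpolation=cv2.INTER_AREA))
```

```text
[ 0.4445 -0.0635  0.0027] [-1.5 -0.  -2.7  0.3 -3.8 -1.7]
```

View pics/fit_wrist.png

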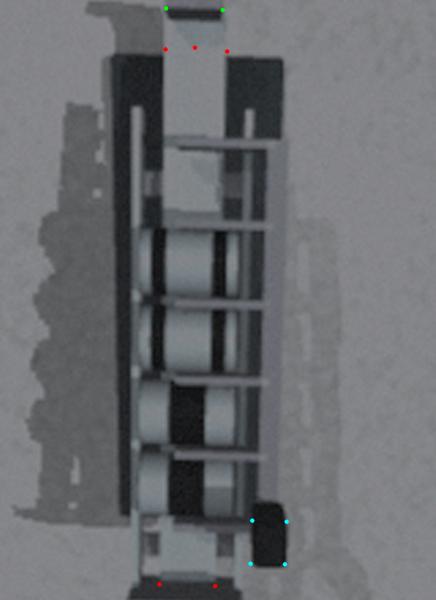

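View pics/fit_scene.png

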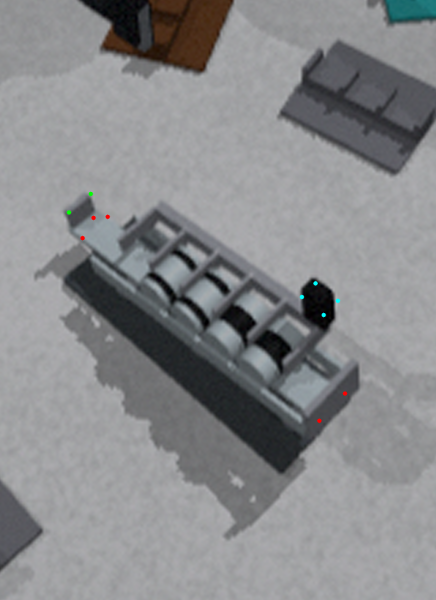

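View pics/fit_top.png

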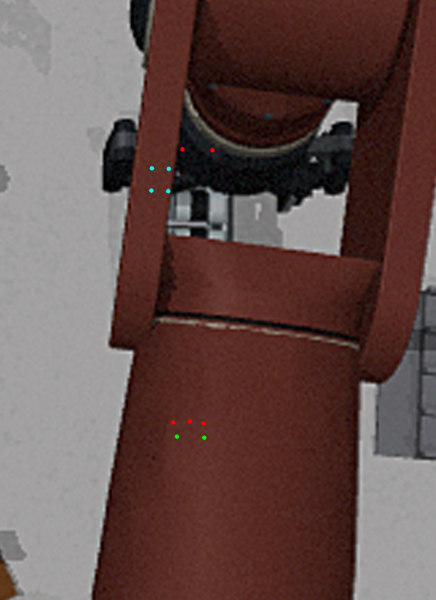

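>>> {"method": "step_arm", "body": {"motion": [[0.21,0.027,-0.15,0,0,-0.018,0],[0.21,0.027,-0.25,0,0,-0.018,0],[0.21,0.027,-0.35,0,0,-0.018,0],[0.21,0.027,-0.42,0,0,-0.018,0],[0.21,0.027,-0.496,0,0,-0.018,0],[0.21,0.027,-0.496,0,0,-0.018,0],[0.21,0.027,-0.496,0,0,-0.018,0]]}}

```text
time: 5.7
tool_pos: [0.6594, 0.0184, 0.1055]
tool_rot: [-0.006, 0.014, 1.0, 0.0]
contact_force: [-0.3, 0.9, -1.2]
gripper_width: 0.998
```

Run:
```python
from h import *
f=cam('wrist','w2.png');s=cam('scene');im=cv2.cvtColor(s['pixels'],cv2.COLOR_RGB2BGR)[190:310,260:400]
cv2.imwrite('pics/s2.png',cv2.resize(im,None,fx=5,fy=5,interpolation=2));print(monitor.state()['tool_pos'])
```

```text
[0.66375069 0.01798599 0.11340327]
```

View pics/w2.png

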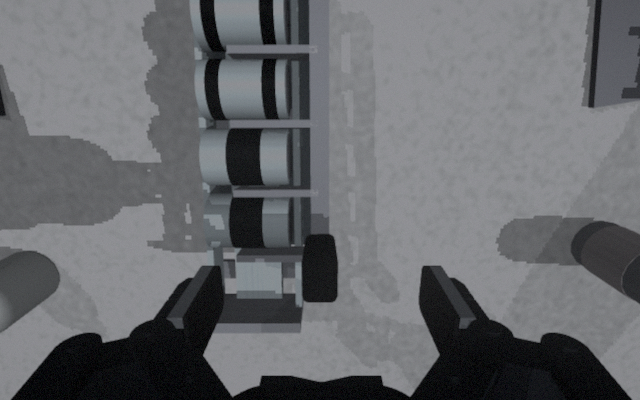

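View pics/s2.png

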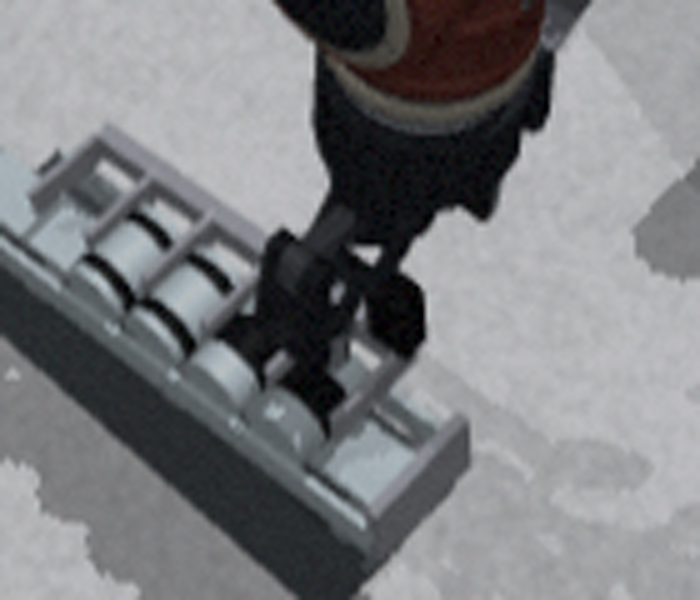

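Run:
```python
from h import *
f=cam('wrist');p=monitor.state()['tool_pos'];print(p)
for z in(.128,.134,.14): print(z,[toz(f,u,z).round(4) for u in((306,301),(336,300),(303,236),(334,235))])
print(proj(f,p),proj(f,p+[0,0,.019]))
im=cv2.cvtColor(f['pixels'],cv2.COLOR_RGB2BGR)[210:320,260:380];cv2.imwrite('pics/w2c.png',cv2.convertScaleAbs(cv2.resize(im,None,fx=5,fy=5,interpolation=2),alpha=3,beta=20))
```

```text
[0.66510172 0.01781873 0.11567062]
0.128 [array([0.6892, 0.0101, 0.128 ]), array([0.6891, 0.0258, 0.128 ]), array([0.652 , 0.0102, 0.128 ]), array([0.6519, 0.0254, 0.128 ])]
0.134 [array([0.6851, 0.0105, 0.134 ]), array([0.6849, 0.0256, 0.134 ]), array([0.6493, 0.0106, 0.134 ]), array([0.6492, 0.0252, 0.134 ])]
0.14 [array([0.6809, 0.0109, 0.14  ]), array([0.6808, 0.0255, 0.14  ]), array([0.6466, 0.011 , 0.14  ]), array([0.6465, 0.025 , 0.14  ])]
[319.48471766 248.47432559] [319.29701921 266.12256002]
```

View pics/w2c.png

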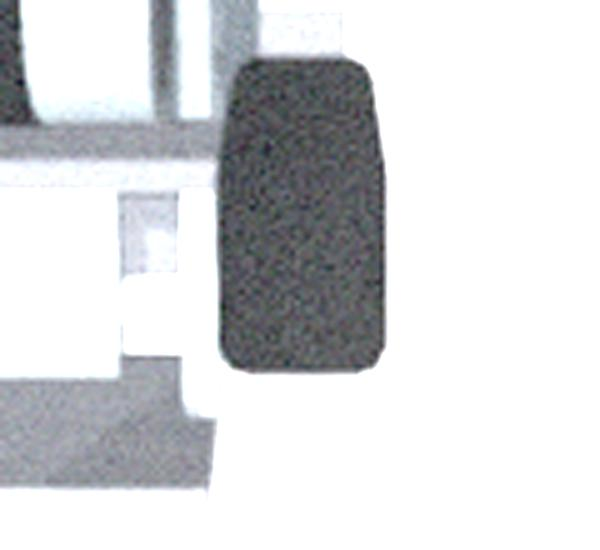

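Run:
```python
from h import *
for i in range(3): f=cam('wrist','w3.png');p=monitor.state()['tool_pos'];print(p)
im=cv2.cvtColor(f['pixels'],cv2.COLOR_RGB2BGR)[210:320,260:380];cv2.imwrite('pics/w2c.png',cv2.convertScaleAbs(cv2.resize(im,None,fx=5,fy=5,interpolation=2),alpha=3,beta=20))
for z in(.128,.134,.14): print(z,[toz(f,u,z).round(4) for u in((304,284.5),(337,284.5),(304,245),(337,245))])
```

```text
[0.66570052 0.01778965 0.11679253]
[0.66586021 0.017774   0.1171211 ]
[0.66574082 0.01776962 0.11699733]
0.128 [array([0.6837, 0.009 , 0.128 ]), array([0.6842, 0.0264, 0.128 ]), array([0.6607, 0.01  , 0.128 ]), array([0.6612, 0.0267, 0.128 ])]
0.134 [array([0.6799, 0.0094, 0.134 ]), array([0.6804, 0.0262, 0.134 ]), array([0.6578, 0.0104, 0.134 ]), array([0.6582, 0.0265, 0.134 ])]
0.14 [array([0.6761, 0.0099, 0.14  ]), array([0.6765, 0.026 , 0.14  ]), array([0.6548, 0.0108, 0.14  ]), array([0.6552, 0.0263, 0.14  ])]
```

View pics/w2c.png

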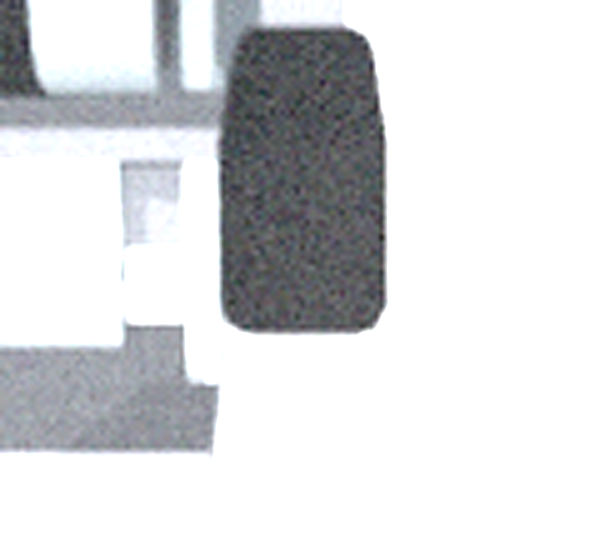

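>>> {"method": "step_arm", "body": {"motion": [[-0.003,0.001,-0.01,0,0,0,0],[-0.003,0.001,-0.01,0,0,0,255],[-0.003,0.001,-0.01,0,0,0,255],[-0.003,0.001,-0.01,0,0,0,255],[-0.003,0.001,-0.01,0,0,0,255],[-0.003,0.001,-0.01,0,0,0,255],[-0.003,0.001,-0.01,0,0,0,255],[-0.003,0.001,-0.01,0,0,0,255]]}}

```text
time: 6.8
tool_pos: [0.6623, 0.0184, 0.1084]
tool_rot: [0.0, 0.014, 1.0, -0.0]
contact_force: [-0.3, -0.9, 1.9]
gripper_width: 0.166
```

>>> {"method": "step_arm", "body": {"motion": [[0.0,0.01,0,0,0,0,255],[0.001,0.025,0,0,0,0,255],[0.001,0.045,0,0,0,0,255],[0.002,0.065,0,0,0,0,255],[0.002,0.076,0,0,0,0,255],[0.002,0.078,0,0,0,0,255],[0.002,0.078,0,0,0,0,255]]}}

```text
time: 7.5
tool_pos: [0.6632, 0.0561, 0.1083]
tool_rot: [-0.0, 0.014, 1.0, -0.002]
contact_force: [-2.5, -7.3, 3.7]
gripper_width: 0.165
```

Run:
```python
from h import *
s=cam('scene','s3.png');im=cv2.imread('pics/s3.png')[180:320,230:400];s=monitor.state();print(s['time'],s['tool_pos'],s['contact_force'],s['gripper_width'])
cv2.imwrite('pics/s3c.png',cv2.resize(im,None,fx=4,fy=4,interpolation=2))
```

```text
7.55 [0.66322772 0.05609383 0.10835636] [-2.72725554 -7.01831748  3.55629119] 0.1636031860748267
```

View pics/s3c.png

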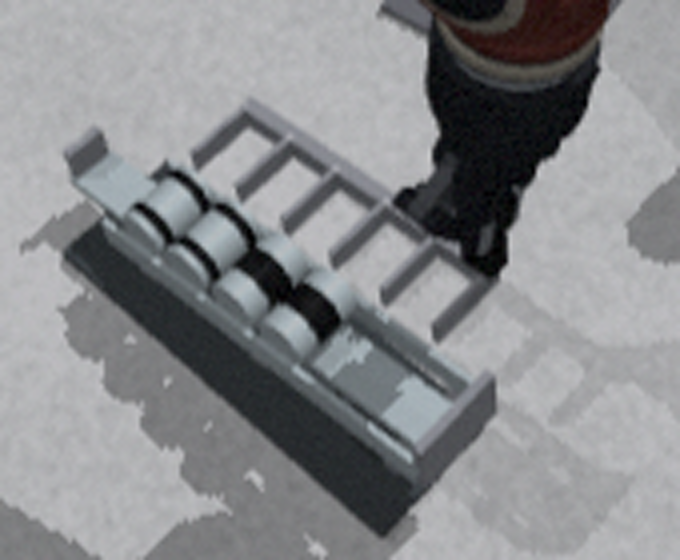

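>>> {"method": "step_arm", "body": {"motion": [[0,0,0,0,0,0,0],[0,0,0,0,0,0,0],[0,0,0,0,0,0,0],[0,0,0.1,0,0,0,0],[0,0,0.2,0,0,0,0],[-0.438,-0.145,0.244,0,0,0,0],[-0.438,-0.145,0.244,0,0,0,0],[-0.438,-0.145,0.244,0,0,0,0],[-0.438,-0.145,0.244,0,0,0,0],[-0.438,-0.145,0.244,0,0,0,0]]}}

```text
time: 8.55
tool_pos: [0.4421, -0.015, 0.2302]
tool_rot: [0.0, 0.014, 1.0, 0.0]
contact_force: [0.6, -0.1, 0.3]
gripper_width: 1.001
```

>>> {"method": "step_arm", "body": {"motion": [[0,0,0,0,0,0,0],[0,0,0,0,0,0,0],[0,0,0,0,0,0,0]]}}

```text
time: 8.85
tool_pos: [0.4449, -0.0146, 0.2301]
tool_rot: [0.0, 0.014, 1.0, 0.0]
contact_force: [1.2, 0.5, -0.8]
gripper_width: 0.998
```

Run:
```python
from h import *
f=cam('wrist','w4.png');p=monitor.state()['tool_pos'];print(p,monitor.state()['time'])
for n,z in(('stop',.055),('fail1_mid',.055),('fail_tray_nest0',.036)):
    for d in eyes.pinpoint(n,'wrist')[:4]: print(n,round(d['p'],2),np.round(d['uv'],0),toz(f,d['uv'],z).round(4))
im=cv2.imread('pics/w4.png')[60:290,220:420];cv2.imwrite('pics/w4c.png',cv2.resize(im,None,fx=2.5,fy=2.5,interpolation=2))
```

```text
[ 0.44496409 -0.0146238   0.22993799] 8.9
stop 0.54 [519. 339.] [0.663  0.2213 0.055 ]
fail1_mid 0.62 [319. 170.] [ 0.4451 -0.0161  0.055 ]
fail_tray_nest0 0.94 [539.  27.] [0.3161 0.1971 0.036 ]
fail_tray_nest0 0.87 [583.   4.] [0.2977 0.2348 0.036 ]
fail_tray_nest0 0.83 [572. 262.] [0.5695 0.2796 0.036 ]
fail_tray_nest0 0.81 [577. 230.] [0.5289 0.2773 0.036 ]
```

View pics/w4.png

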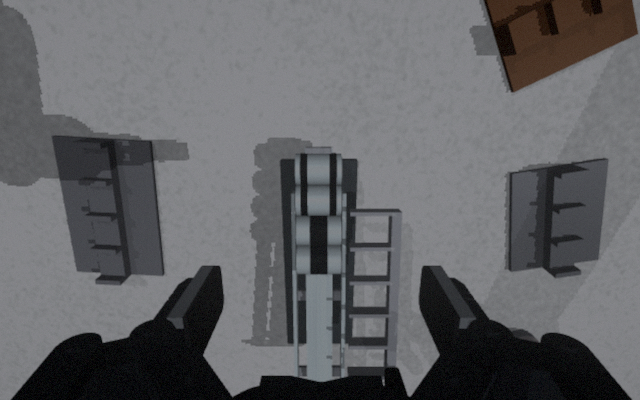

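View pics/w4c.png

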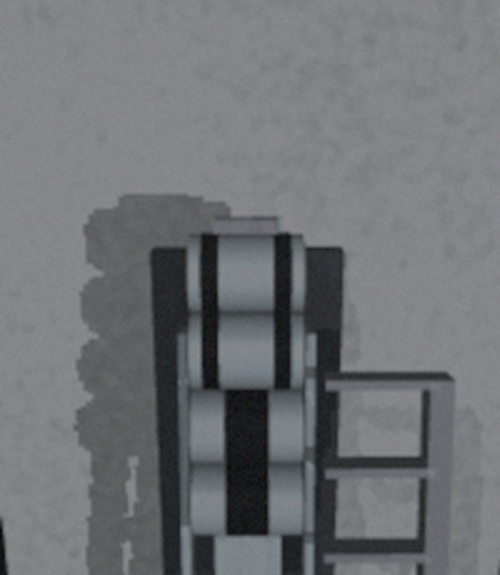

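>>> {"method": "step_arm", "body": {"motion": [[0,-0.003,-0.1,0,0,0,0],[0,-0.003,-0.2,0,0,0,0],[0,-0.003,-0.28,0,0,0,0],[0,-0.003,-0.35,0,0,0,0],[0,-0.003,-0.388,0,0,0,0],[0,-0.003,-0.388,0,0,0,0],[0,-0.003,-0.388,0,0,0,0],[0,-0.003,-0.388,0,0,0,255],[0,-0.003,-0.388,0,0,0,255],[0,-0.003,-0.388,0,0,0,255]]}}

```text
time: 10.05
tool_pos: [0.4454, -0.0167, 0.0377]
tool_rot: [0.001, 0.014, 1.0, -0.0]
contact_force: [-4.5, 4.8, 29.9]
gripper_width: 0.517
```

>>> {"method": "step_arm", "body": {"motion": [[0,0,0,0,0,0,255],[0,0,0,0,0,0,255],[0,0,0,0,0,0,255]]}}

```text
time: 10.35
tool_pos: [0.4457, -0.0167, 0.0381]
tool_rot: [0.001, 0.014, 1.0, -0.0]
contact_force: [-1.2, 1.5, 6.1]
gripper_width: 0.508
```

Run:
```python
from h import *
f=cam('wrist','w5.png');s=monitor.state();print(s['time'],s['tool_pos'],s['contact_force'],s['gripper_width'])
```

```text
10.4 [ 0.44565711 -0.0166889   0.03807841] [-0.0437102   0.12097874  6.09528369] 0.5113301223474104
```

View pics/w5.png

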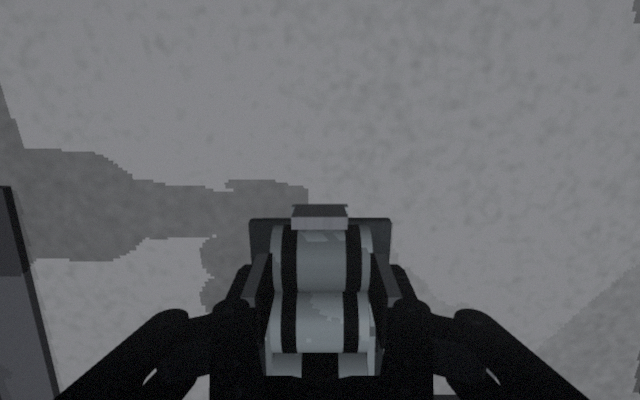

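>>> {"method": "step_arm", "body": {"motion": [[0,0,0.03,0,0,0,255],[0,0,0.1,0,0,0,255],[0,0,0.2,0,0,0,255],[0,0,0.3,0,0,0,255],[0.209,0.573,0.4,0,0,0.087,255],[0.209,0.573,0.4,0,0,0.087,255],[0.209,0.573,0.4,0,0,0.087,255],[0.209,0.573,0.4,0,0,0.087,255],[0.209,0.573,0.4,0,0,0.087,255],[0.209,0.573,0.4,0,0,0.087,255]]}}

```text
time: 11.4
tool_pos: [0.546, 0.2637, 0.2352]
tool_rot: [0.0, -0.051, 0.999, -0.0]
contact_force: [0.6, -0.2, -0.8]
gripper_width: 0.512
```

>>> {"method": "step_arm", "body": {"motion": [[0,0,0,0,0,0,255],[0,0,0,0,0,0,255],[0,0,0,0,0,0,255],[0,0,0,0,0,0,255]]}}

```text
time: 11.8
tool_pos: [0.5454, 0.2603, 0.2345]
tool_rot: [-0.0, -0.05, 0.999, -0.0]
contact_force: [0.3, 0.7, -0.6]
gripper_width: 0.508
```

Run:
```python
from h import *
f=cam('wrist','w6.png');s=monitor.state();print(s['time'],s['tool_pos'],s['tool_rot'],s['contact_force'],s['gripper_width'])
for n,z in(('fail_tray_nest0',.036),):
    for d in eyes.pinpoint(n,'wrist')[:4]: print(n,round(d['p'],2),np.round(d['uv'],0),toz(f,d['uv'],z).round(4))
cv2.imwrite('pics/w6.png',cv2.convertScaleAbs(cv2.imread('pics/w6.png'),alpha=1.6))
```

```text
11.85 [0.54543511 0.26038735 0.23462352] [-2.66963235e-05 -5.00067929e-02  9.98748876e-01 -5.90950682e-05] [-0.00158541 -0.17391026  0.17702164] 0.5105658785998978
fail_tray_nest0 0.83 [495.  93.] [0.4533 0.4304 0.036 ]
fail_tray_nest0 0.82 [336. 150.] [0.5274 0.2751 0.036 ]
fail_tray_nest0 0.81 [334. 188.] [0.5706 0.2782 0.036 ]
fail_tray_nest0 0.66 [334. 108.] [0.4843 0.2682 0.036 ]
```

View pics/w6.png

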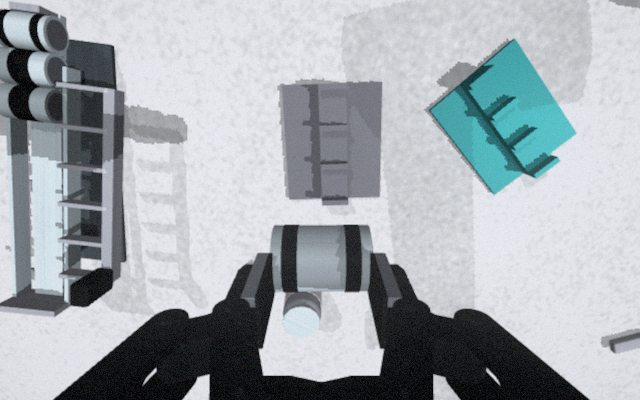

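```bash
cat >> h.py <<'E'
from scipy.optimize import least_squares
def fit(f,L,W,px,z=.006,x0=(.5,.2,0)):
    # px: 4 corners order (-x,-y),(-x,+y),(+x,+y),(+x,-y) in tray frame
    C=np.array([[-L/2,-W/2],[-L/2,W/2],[L/2,W/2],[L/2,-W/2]])
    G=np.array([toz(f,u,z)[:2] for u in px])
    def r(p):
        c,s=np.cos(p[2]),np.sin(p[2]);return ((C@np.array([[c,s],[-s,c]])+p[:2])-G).ravel()*1000
    o=least_squares(r,x0);return o.x,o.fun.round(1)
def nests(p,n):
    c,s=np.cos(p[2]),np.sin(p[2]);return [(p[:2]+(i-(n-1)/2)*.042*np.array([c,s])).round(4) for i in range(n)]
def draw(f,p,n,out,box):
    im=cv2.cvtColor(f['pixels'],cv2.COLOR_RGB2BGR);k=4
    x0,y0,x1,y1=box;im=cv2.convertScaleAbs(cv2.resize(im[y0:y1,x0:x1],None,fx=k,fy=k,interpolation=2),alpha=1.6)
    c,s=np.cos(p[2]),np.sin(p[2])
    def P(x,y,z): 
        u=(proj(f,[p[0]+c*x-s*y,p[1]+s*x+c*y,z])-[x0,y0]+.5)*k; return tuple(int(v) for v in u)
    L=.042*n+.006
    for z,W,col in((.006,.110,(0,0,255)),(.020,.030,(0,255,0))):
        q=[P(-L/2,-W/2,z),P(-L/2,W/2,z),P(L/2,W/2,z),P(L/2,-W/2,z)]
        cv2.polylines(im,[np.array(q)],True,col,1)
    for i in range(n+1):
        x=-L/2+.003+.042*i
        cv2.line(im,P(x,-.015,.032),P(x,.015,.032),(255,255,0),1)
    cv2.imwrite('pics/'+out,im)
E
python3 - <<'E'
from h import *
f=cam('wrist')
p,r=fit(f,.132,.110,[(281,85),(382,81),(381,196),(287,199)]);print(p,r,nests(p,3))
draw(f,p,3,'d1.png',(260,60,410,220))
E
```

```text
[0.52585058 0.27266732 0.13507551] [-0.2  0.2  0.2 -0.4  0.3 -2.1 -0.3  2.3] [array([0.4842, 0.267 ]), array([0.5259, 0.2727]), array([0.5675, 0.2783])]
```

View pics/d1.png

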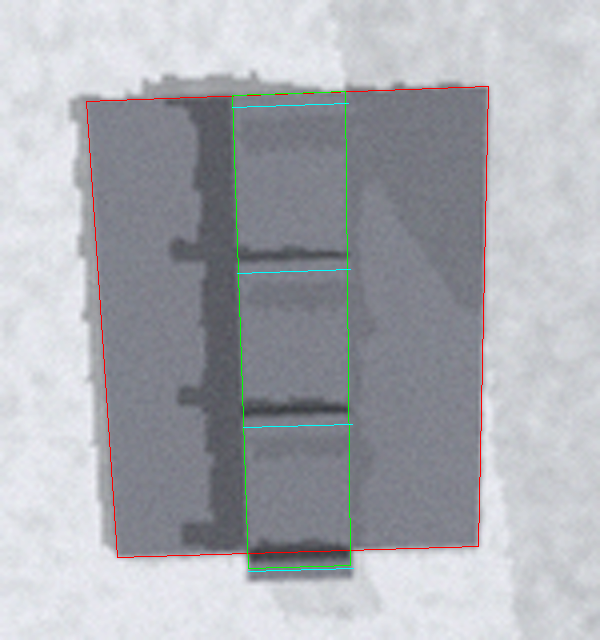

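```bash
cat >> h.py <<'E'
def held(f,s,rows,col):
    # silhouette rows of held cylinder at column; returns offset of cap centre along tool "world-forward" given z known
    q=s['tool_rot'];n=np.array([q[1],q[2],0]);n/=np.linalg.norm(n)
    ty=2*n[1]*n-np.array([0,1,0]); fx=np.array([ty[1],-ty[0],0])  # forward = perpendicular to jaw
    o=-f['R'].T@f['t'];T=np.array(s['tool_pos'])
    ang=[]
    for r in rows:
        d=f['R'].T@np.linalg.inv(f['K'])@np.array([col,r,1.]);ang.append(np.arctan2(d@fx,-d[2]))
    mid=sum(ang)/2;half=abs(ang[0]-ang[1])/2;D=.016/np.sin(half)
    c=(o-T)@fx+D*np.sin(mid), (o-T)[2]-D*np.cos(mid)
    return c
E
python3 - <<'E'
from h import *
f=cam('wrist');s=st()
im=cv2.cvtColor(f['pixels'],cv2.COLOR_RGB2BGR)[215:300,260:385];cv2.imwrite('pics/h1.png',cv2.resize(cv2.convertScaleAbs(im,alpha=1.6),None,fx=6,fy=6,interpolation=2))
for rows in((225,291),(226,290),(224,292)):print(held(f,s,rows,321))
E
```

```text
(np.float64(-0.0009559045869967087), np.float64(0.01677663978790836))
(np.float64(0.0015521178203247027), np.float64(0.012076539954250065))
(np.float64(-0.0033161996103150265), np.float64(0.02119895918171305))
```

View pics/h1.png

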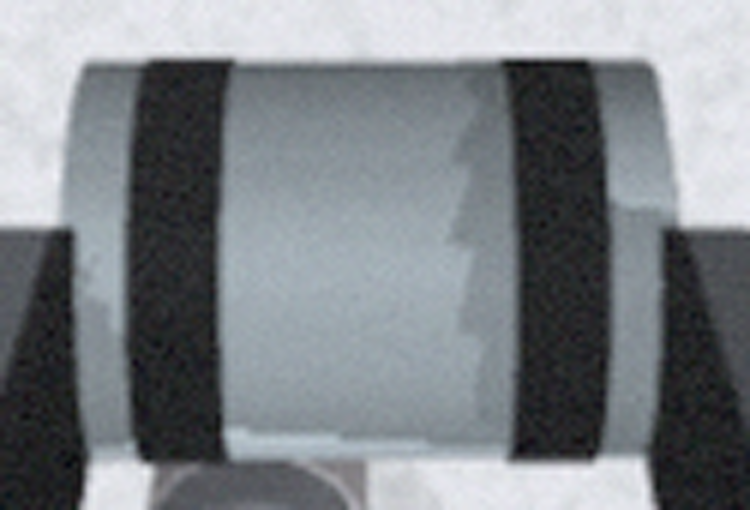

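>>> {"method": "step_arm", "body": {"motion": [[0.046,0.036,-0.08,0,0,0.017,255],[0.046,0.036,-0.16,0,0,0.017,255],[0.046,0.036,-0.24,0,0,0.017,255],[0.046,0.036,-0.32,0,0,0.017,255],[0.046,0.036,-0.34,0,0,0.017,255],[0.046,0.036,-0.36,0,0,0.017,255],[0.046,0.036,-0.39,0,0,0.017,255],[0.046,0.036,-0.41,0,0,0.017,255],[0.046,0.036,-0.422,0,0,0.017,255],[0.046,0.036,-0.422,0,0,0.017,255]]}}

```text
time: 13.0
tool_pos: [0.5684, 0.2795, 0.0232]
tool_rot: [-0.0, -0.064, 0.998, -0.0]
contact_force: [0.5, -0.2, -1.1]
gripper_width: 0.509
```

Run:
```python
from h import *
f=cam('wrist','w7.png');s=monitor.state();print(s['time'],s['tool_pos'],s['tool_rot'],s['contact_force'],s['gripper_width'])
cv2.imwrite('pics/w7.png',cv2.convertScaleAbs(cv2.imread('pics/w7.png'),alpha=1.6))
```

```text
13.05 [0.56882829 0.27967498 0.02382979] [ 8.58556947e-05 -6.35727824e-02  9.97977201e-01  2.36499894e-05] [ 0.32019582  0.00662973 -0.215001  ] 0.5064785729442449
```

View pics/w7.png

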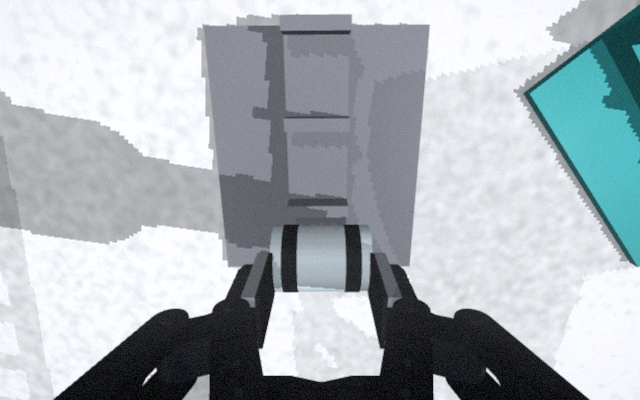

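>>> {"method": "step_arm", "body": {"motion": [[0,0,-0.005,0,0,0,255],[0,0,-0.008,0,0,0,255],[0,0,-0.008,0,0,0,255],[0,0,-0.008,0,0,0,140],[0,0,-0.008,0,0,0,80],[0,0,-0.008,0,0,0,0],[0,0,-0.008,0,0,0,0],[0,0,0.1,0,0,0,0],[0,0,0.2,0,0,0,0],[0,0,0.3,0,0,0,0]]}}

```text
time: 14.05
tool_pos: [0.5682, 0.2794, 0.171]
tool_rot: [-0.0, -0.064, 0.998, -0.0]
contact_force: [0.8, 0.7, -0.6]
gripper_width: 1.001
```

Run:
```python
from h import *
f=cam('wrist','w8.png');s=monitor.state();print(s['time'],s['tool_pos'],s['tool_rot'],s['contact_force'],s['gripper_width'])
cv2.imwrite('pics/w8.png',cv2.convertScaleAbs(cv2.imread('pics/w8.png'),alpha=1.6))
```

```text
14.1 [0.57339992 0.28138072 0.18295619] [ 0.0077521  -0.06362211  0.99794157  0.00218201] [3.49373579 1.66060593 6.98916431] 0.9991970896191449
```

View pics/w8.png

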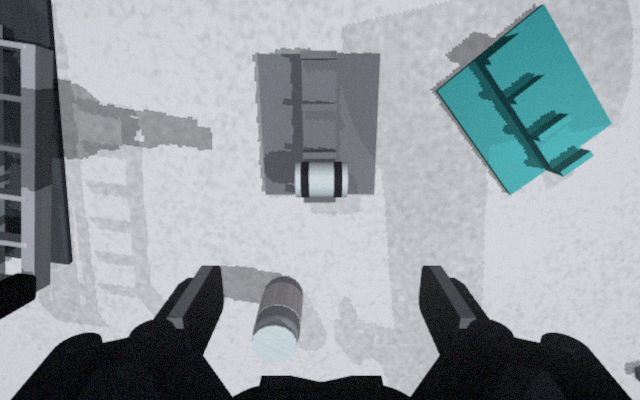

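>>> {"method": "step_arm", "body": {"motion": [[-0.246,-0.591,0.06,0,0,-0.103,0],[-0.246,-0.591,0.06,0,0,-0.103,0],[-0.246,-0.591,0.06,0,0,-0.103,0],[-0.246,-0.591,0.06,0,0,-0.103,0],[-0.246,-0.591,0.06,0,0,-0.103,0],[-0.246,-0.591,0.06,0,0,-0.103,0],[-0.246,-0.591,0.06,0,0,-0.103,0],[-0.246,-0.591,0.06,0,0,-0.103,0],[-0.246,-0.591,0.06,0,0,-0.103,0],[-0.246,-0.591,0.06,0,0,-0.103,0]]}}

```text
time: 15.1
tool_pos: [0.4459, -0.015, 0.1995]
tool_rot: [-0.0, 0.013, 1.0, 0.0]
contact_force: [0.9, -0.5, -0.4]
gripper_width: 1.0
```

Run:
```python
from h import *
f=cam('wrist');f=cam('wrist','w9.png');s=monitor.state();print(s['time'],s['tool_pos'],s['tool_rot'],s['contact_force'],s['gripper_width'])
cv2.imwrite('pics/w9.png',cv2.convertScaleAbs(cv2.imread('pics/w9.png'),alpha=1.6))
for d in eyes.pinpoint('fail1_mid','wrist')[:4]: print(round(d['p'],2),np.round(d['uv'],0),toz(f,d['uv'],.055).round(4))
```

```text
15.2 [ 0.44589745 -0.01488296  0.19932645] [-3.25663298e-04  1.27116556e-02  9.99919140e-01  1.48085385e-04] [ 0.02356781  0.78113063 -0.5893841 ] 1.0034530319403578
0.73 [593. 273.] [0.5548 0.2642 0.055 ]
```

View pics/w9.png

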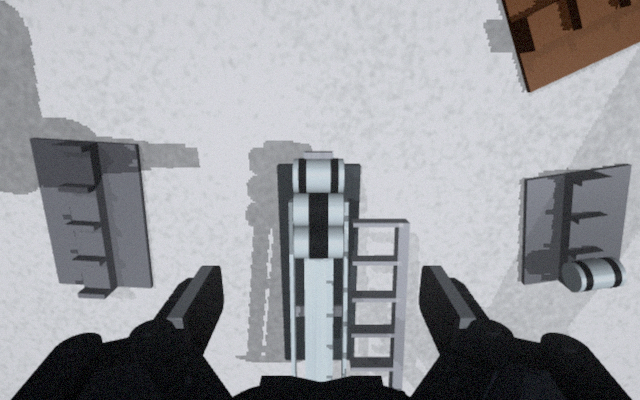

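>>> {"method": "step_arm", "body": {"motion": [[-0.002,-0.003,-0.1,0,0,0,0],[-0.002,-0.003,-0.2,0,0,0,0],[-0.002,-0.003,-0.27,0,0,0,0],[-0.002,-0.003,-0.31,0,0,0,0],[-0.002,-0.003,-0.321,0,0,0,0],[-0.002,-0.003,-0.321,0,0,0,0],[-0.002,-0.003,-0.321,0,0,0,255],[-0.002,-0.003,-0.321,0,0,0,255],[-0.002,-0.003,-0.321,0,0,0,255],[-0.002,-0.003,-0.321,0,0,0,255]]}}

```text
time: 16.25
tool_pos: [0.4464, -0.0176, 0.0414]
tool_rot: [0.002, 0.014, 1.0, -0.0]
contact_force: [-1.6, 1.5, 6.4]
gripper_width: 0.49
```

>>> {"method": "step_arm", "body": {"motion": [[0,0,0,0,0,0,255],[0,0,0,0,0,0,255]]}}

```text
time: 16.45
tool_pos: [0.4464, -0.0177, 0.0415]
tool_rot: [0.002, 0.014, 1.0, -0.0]
contact_force: [-1.3, 0.6, 6.2]
gripper_width: 0.489
```

Run:
```python
from h import *
f=cam('wrist','w10.png');s=monitor.state();print(s['time'],s['tool_pos'],s['tool_rot'],s['contact_force'],s['gripper_width'])
im=cv2.imread('pics/w10.png')[190:390,200:440]
cv2.imwrite('pics/w10.png',cv2.resize(cv2.convertScaleAbs(im,alpha=2),None,fx=3,fy=3))
```

```text
16.5 [ 0.4463764  -0.01765084  0.04145943] [ 1.79900145e-03  1.36982806e-02  9.99904534e-01 -2.10383222e-04] [-0.57421567  0.12393012  4.96772791] 0.4889591785967254
```

View pics/w10.png

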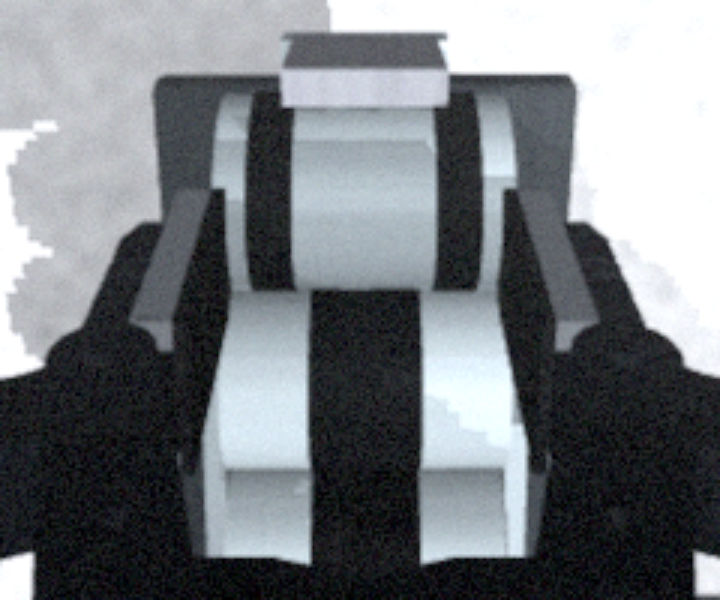

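>>> {"method": "step_arm", "body": {"motion": [[0,0,0.03,0,0,0,255],[0,0,0.1,0,0,0,255],[0,0,0.2,0,0,0,255],[0,0,0.3,0,0,0,255],[0.207,0.556,0.387,0,0,0.103,255],[0.207,0.556,0.387,0,0,0.103,255],[0.207,0.556,0.387,0,0,0.103,255],[0.207,0.556,0.387,0,0,0.103,255],[0.207,0.556,0.387,0,0,0.103,255],[0.207,0.556,0.387,0,0,0.103,255]]}}

```text
time: 17.5
tool_pos: [0.5487, 0.2628, 0.2337]
tool_rot: [0.001, -0.064, 0.998, 0.0]
contact_force: [0.9, -0.2, 0.0]
gripper_width: 0.489
```

>>> {"method": "step_arm", "body": {"motion": [[0,0,0,0,0,0,255],[0,0,0,0,0,0,255],[0,0,0,0,0,0,255],[0,0,0,0,0,0,255]]}}

```text
time: 17.9
tool_pos: [0.5479, 0.2594, 0.2327]
tool_rot: [0.0, -0.063, 0.998, -0.0]
contact_force: [-0.3, -1.6, -1.7]
gripper_width: 0.487
```

Run:
```python
from h import *
f=cam('wrist','w11.png');s=monitor.state();print(s['time'],s['tool_pos'],s['tool_rot'],s['contact_force'],s['gripper_width'])
draw(f,np.array([.5259,.2727,.125]),3,'d2.png',(240,60,420,240))
cv2.imwrite('pics/w11.png',cv2.convertScaleAbs(cv2.imread('pics/w11.png'),alpha=1.6))
```

```text
17.95 [0.54795761 0.25938906 0.23276814] [ 6.47670559e-05 -6.27417100e-02  9.98029794e-01 -6.24774360e-05] [-0.67055144  0.59067385 -1.08389117] 0.48788778733964083
```

View pics/d2.png

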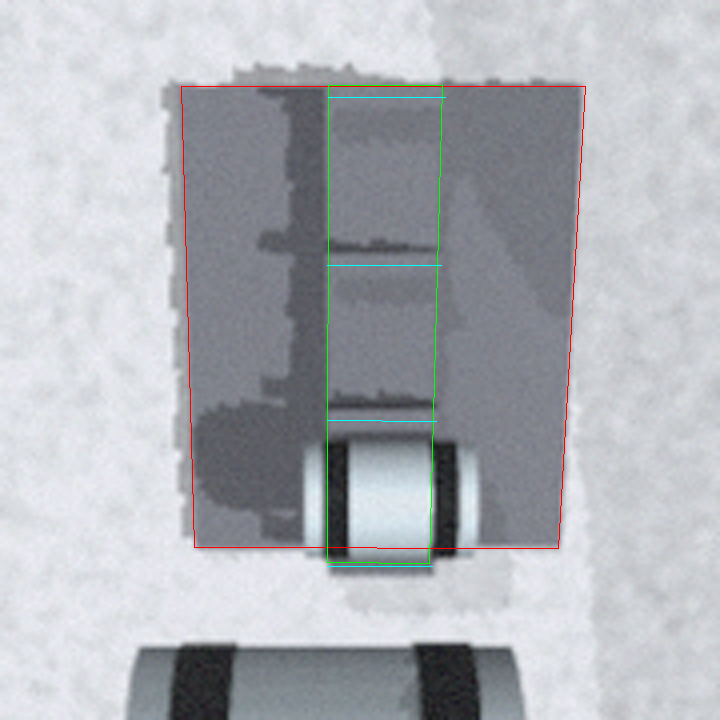

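View pics/w11.png

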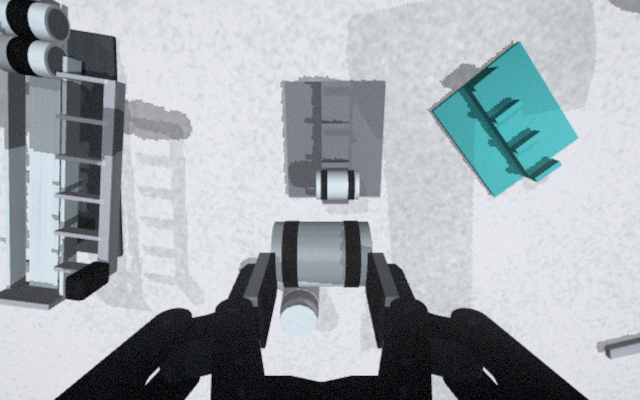

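>>> {"method": "step_arm", "body": {"motion": [[-0.124,0.017,0,0,0,0,255],[-0.124,0.017,-0.1,0,0,0,255],[-0.124,0.017,-0.2,0,0,0,255],[-0.124,0.017,-0.3,0,0,0,255],[-0.124,0.017,-0.35,0,0,0,255],[-0.124,0.017,-0.37,0,0,0,255],[-0.124,0.017,-0.39,0,0,0,255],[-0.124,0.017,-0.41,0,0,0,255],[-0.124,0.017,-0.416,0,0,0,255],[-0.124,0.017,-0.416,0,0,0,255]]}}

```text
time: 18.95
tool_pos: [0.4868, 0.2693, 0.0253]
tool_rot: [0.001, -0.064, 0.998, 0.0]
contact_force: [-0.7, -0.2, -0.1]
gripper_width: 0.49
```

Run:
```python
from h import *
f=cam('wrist','w12.png');s=monitor.state();print(s['time'],s['tool_pos'],s['tool_rot'],s['contact_force'],s['gripper_width'])
f=cam('scene','s12.png');im=cv2.imread('pics/s12.png')[130:230,300:420];a=cv2.resize(im,None,fx=4,fy=4,interpolation=2)
b=cv2.convertScaleAbs(cv2.imread('pics/w12.png')[150:350,220:420],alpha=1.6);b=cv2.resize(b,(400,400))
cv2.imwrite('pics/m12.png',np.hstack([cv2.resize(a,(400,400)),b]))
```

```text
19.0 [0.48693086 0.26939523 0.02560506] [ 7.73145714e-04 -6.35458620e-02  9.97978591e-01  2.40576664e-04] [-0.33149851  0.44114412 -1.1707769 ] 0.48487841890985756
```

View pics/m12.png

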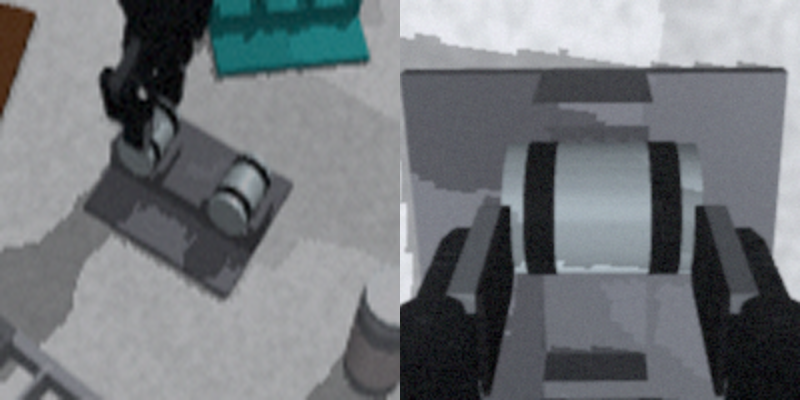

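>>> {"method": "step_arm", "body": {"motion": [[-0.001,-0.003,-0.003,0,0,0,255],[-0.001,-0.003,-0.006,0,0,0,255],[-0.001,-0.003,-0.006,0,0,0,255],[-0.001,-0.003,-0.006,0,0,0,140],[-0.001,-0.003,-0.006,0,0,0,80],[-0.001,-0.003,-0.006,0,0,0,0],[-0.001,-0.003,-0.006,0,0,0,0],[0,-0.003,0.1,0,0,0,0],[0,-0.003,0.2,0,0,0,0],[0,-0.003,0.3,0,0,0,0]]}}

```text
time: 20.05
tool_pos: [0.4854, 0.2674, 0.1726]
tool_rot: [-0.001, -0.064, 0.998, -0.0]
contact_force: [1.2, 0.8, 0.1]
gripper_width: 0.997
```

Run:
```python
from h import *
s=monitor.state();print(s['time'],s['tool_pos'],s['tool_rot'],s['contact_force'])
f=cam('scene','s13.png');im=cv2.imread('pics/s13.png')[130:330,150:420];cv2.imwrite('pics/s13c.png',cv2.resize(im,None,fx=2.9,fy=2.9,interpolation=2))
```

```text
20.05 [0.48544737 0.26739317 0.17255084] [-7.79441108e-04 -6.35783934e-02  9.97976524e-01 -1.95750151e-04] [1.24219337 0.8383617  0.06359576]
```

View pics/s13c.png

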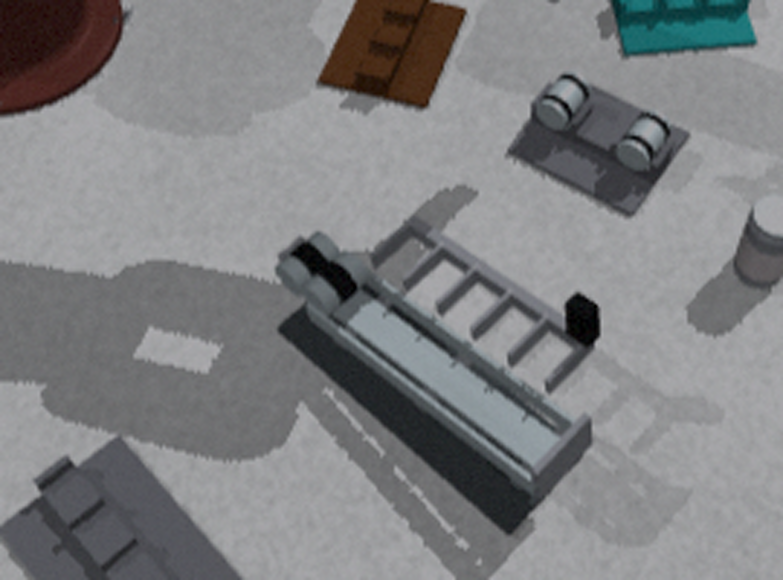

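>>> {"method": "step_arm", "body": {"motion": [[-0.081,-0.569,0.055,0,0,-0.103,0],[-0.081,-0.569,0.055,0,0,-0.103,0],[-0.081,-0.569,0.055,0,0,-0.103,0],[-0.081,-0.569,0.055,0,0,-0.103,0],[-0.081,-0.569,0.055,0,0,-0.103,0],[-0.081,-0.569,0.055,0,0,-0.103,0],[-0.081,-0.569,0.055,0,0,-0.103,0],[-0.081,-0.569,0.055,0,0,-0.103,0],[-0.081,-0.569,0.055,0,0,-0.103,0],[-0.081,-0.569,0.055,0,0,-0.103,0]]}}

```text
time: 21.1
tool_pos: [0.4456, -0.0158, 0.1987]
tool_rot: [-0.0, 0.013, 1.0, 0.0]
contact_force: [-0.9, -0.8, -1.1]
gripper_width: 1.002
```

Run:
```python
from h import *
f=cam('wrist');f=cam('wrist','w14.png');s=monitor.state();print(s['time'],s['tool_pos'],s['tool_rot'],s['contact_force'],s['gripper_width'])
cv2.imwrite('pics/w14.png',cv2.convertScaleAbs(cv2.imread('pics/w14.png'),alpha=1.6))
```

```text
21.2 [ 0.44567775 -0.01583345  0.19883208] [-2.91868807e-04  1.25719982e-02  9.99920921e-01  1.06617186e-04] [-0.44700733 -0.5582965  -0.54353737] 1.0024763414246902
```

View pics/w14.png

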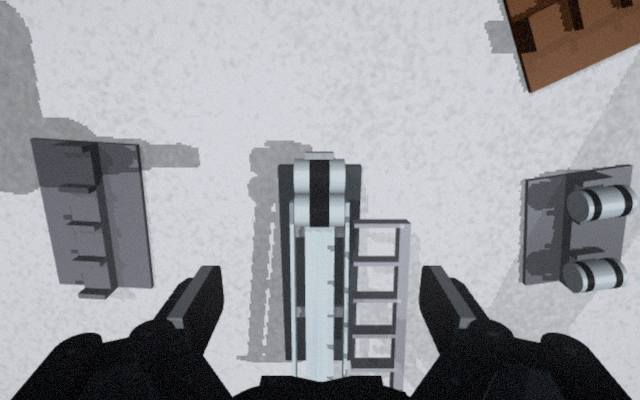

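Both failed parts lie in the reject tray, at (600,203) and (594,275). A passed part is at the stop, at (319,177).

>>> {"method": "step_arm", "body": {"motion": [[-0.002,-0.001,-0.1,0,0,0,0],[-0.002,-0.001,-0.2,0,0,0,0],[-0.002,-0.001,-0.27,0,0,0,0],[-0.002,-0.001,-0.31,0,0,0,0],[-0.002,-0.001,-0.322,0,0,0,0],[-0.002,-0.001,-0.322,0,0,0,0],[-0.002,-0.001,-0.322,0,0,0,255],[-0.002,-0.001,-0.322,0,0,0,255],[-0.002,-0.001,-0.322,0,0,0,255],[-0.002,-0.001,-0.322,0,0,0,255]]}}

```text
time: 22.2
tool_pos: [0.4463, -0.0176, 0.0404]
tool_rot: [0.002, 0.014, 1.0, -0.0]
contact_force: [-2.2, -0.2, 4.4]
gripper_width: 0.499
```

>>> {"method": "step_arm", "body": {"motion": [[0,0,0,0,0,0,255],[0,0,0,0,0,0,255]]}}

```text
time: 22.4
tool_pos: [0.4463, -0.0177, 0.0404]
tool_rot: [0.002, 0.014, 1.0, -0.0]
contact_force: [-0.4, -0.0, 5.7]
gripper_width: 0.497
```

>>> {"method": "step_arm", "body": {"motion": [[0,0,0.03,0,0,0,255],[0,0,0.1,0,0,0,255],[0,0,0.2,0,0,0,255],[0,0,0.3,0,0,0,255],[0.167,-0.505,0.389,0,0,-0.06,255],[0.167,-0.505,0.389,0,0,-0.06,255],[0.167,-0.505,0.389,0,0,-0.06,255],[0.167,-0.505,0.389,0,0,-0.06,255],[0.167,-0.505,0.389,0,0,-0.06,255],[0.167,-0.505,0.389,0,0,-0.06,255]]}}

```text
time: 23.4
tool_pos: [0.529, -0.2741, 0.2341]
tool_rot: [0.001, 0.06, 0.998, -0.001]
contact_force: [-0.6, -0.0, 0.0]
gripper_width: 0.5
```

>>> {"method": "step_arm", "body": {"motion": [[0,0,0,0,0,0,255],[0,0,0,0,0,0,255],[0,0,0,0,0,0,255],[0,0,0,0,0,0,255]]}}

```text
time: 23.8
tool_pos: [0.528, -0.2685, 0.2326]
tool_rot: [-0.0, 0.058, 0.998, 0.0]
contact_force: [0.5, 0.2, 0.1]
gripper_width: 0.502
```

Run:
```python
from h import *
f=cam('wrist','w15.png');s=monitor.state();print(s['time'],s['tool_pos'],s['tool_rot'],s['contact_force'],s['gripper_width'])
for d in eyes.pinpoint('pass_tray_nest0','wrist')[:5]: print(round(d['p'],2),np.round(d['uv'],0),toz(f,d['uv'],.036).round(4))
cv2.imwrite('pics/w15.png',cv2.convertScaleAbs(cv2.imread('pics/w15.png'),alpha=1.6))
```

```text
23.85 [ 0.52802501 -0.26865102  0.23261081] [-2.16983642e-05  5.78997219e-02  9.98322401e-01  6.89801673e-05] [-0.38407936 -0.24630182 -0.00481296] 0.498840576490308
0.96 [317. 197.] [ 0.5643 -0.2762  0.036 ]
0.92 [317. 157.] [ 0.5189 -0.2714  0.036 ]
0.86 [317. 118.] [ 0.4781 -0.2663  0.036 ]
0.81 [312.  78.] [ 0.4387 -0.2666  0.036 ]
```

View pics/w15.png

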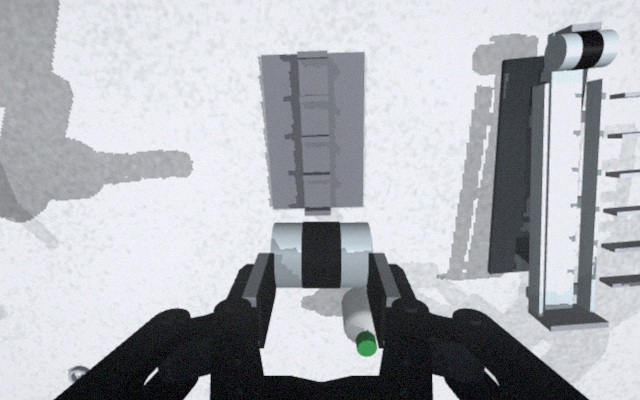

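Run:
```python
from h import *
f=cam('wrist')
p,r=fit(f,.174,.110,[(262,55),(364,53),(363,207),(270,209)],x0=(.5,-.27,0));print(p,r,nests(p,4))
draw(f,p,4,'d3.png',(240,40,390,235))
```

```text
[ 0.50097424 -0.2722415  -0.09688674] [-0.1 -0.8  0.   0.7  0.1 -1.9 -0.1  2. ] [array([ 0.4383, -0.2661]), array([ 0.4801, -0.2702]), array([ 0.5219, -0.2743]), array([ 0.5637, -0.2783])]
```

View pics/d3.png

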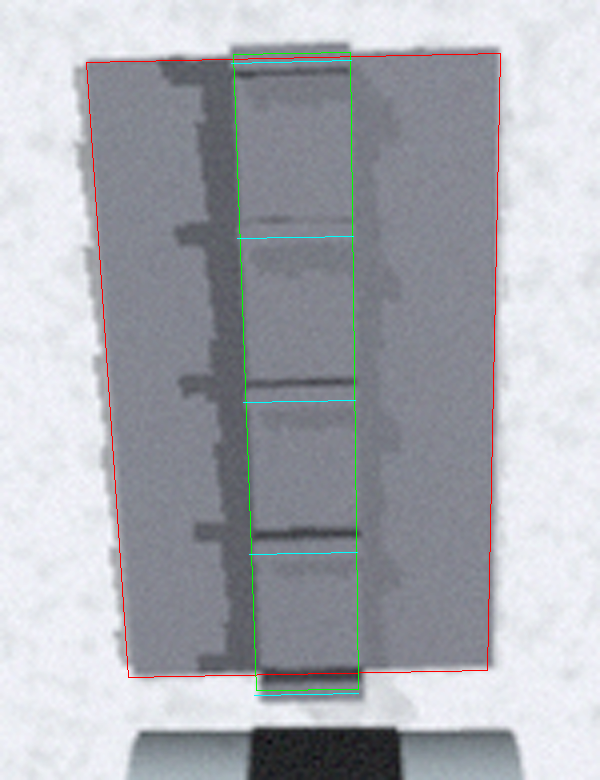

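>>> {"method": "step_arm", "body": {"motion": [[0.073,-0.018,-0.08,0,0,0.007,255],[0.073,-0.018,-0.16,0,0,0.007,255],[0.073,-0.018,-0.24,0,0,0.007,255],[0.073,-0.018,-0.32,0,0,0.007,255],[0.073,-0.018,-0.35,0,0,0.007,255],[0.073,-0.018,-0.37,0,0,0.007,255],[0.073,-0.018,-0.39,0,0,0.007,255],[0.073,-0.018,-0.41,0,0,0.007,255],[0.073,-0.018,-0.418,0,0,0.007,255],[0.073,-0.018,-0.418,0,0,0.007,255]]}}

```text
time: 24.95
tool_pos: [0.5648, -0.279, 0.0238]
tool_rot: [0.0, 0.053, 0.999, -0.0]
contact_force: [-0.0, 0.3, -0.5]
gripper_width: 0.497
```

Run:
```python
from h import *
f=cam('wrist','w16.png');s=monitor.state();print(s['time'],s['tool_pos'],s['tool_rot'],s['contact_force'],s['gripper_width'])
f=cam('scene','s16.png');im=cv2.imread('pics/s16.png')[270:380,130:250];a=cv2.resize(im,None,fx=4,fy=4,interpolation=2)
b=cv2.convertScaleAbs(cv2.imread('pics/w16.png')[150:350,220:420],alpha=1.6);b=cv2.resize(b,(400,400))
cv2.imwrite('pics/m16.png',np.hstack([cv2.resize(a,(400,400)),b]))
```

```text
25.0 [ 0.56499176 -0.27913005  0.02418951] [ 3.41400474e-04  5.33918613e-02  9.98573559e-01 -2.00752817e-04] [-0.33801075  0.2982484  -0.70435545] 0.4968036240495964
```

View pics/m16.png

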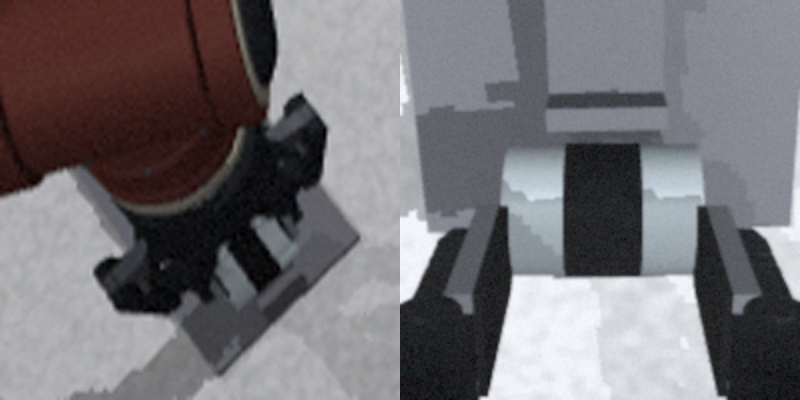

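>>> {"method": "step_arm", "body": {"motion": [[0,0.001,-0.003,0,0,0,255],[0,0.001,-0.005,0,0,0,255],[0,0.001,-0.005,0,0,0,255],[0,0.001,-0.005,0,0,0,140],[0,0.001,-0.005,0,0,0,80],[0,0.001,-0.005,0,0,0,0],[0,0.001,-0.005,0,0,0,0],[0,0,0.1,0,0,0,0],[0,0,0.2,0,0,0,0],[0,0,0.3,0,0,0,0]]}}

```text
time: 26.05
tool_pos: [0.5642, -0.2786, 0.1723]
tool_rot: [-0.001, 0.053, 0.999, 0.0]
contact_force: [0.7, -0.2, 0.3]
gripper_width: 0.998
```

Run:
```python
from h import *
s=monitor.state();print(s['time'],s['tool_pos'],s['tool_rot'],s['contact_force'])
f=cam('wrist','w17.png')
cv2.imwrite('pics/w17.png',cv2.convertScaleAbs(cv2.imread('pics/w17.png'),alpha=1.6))
```

```text
26.05 [ 0.56417591 -0.27858143  0.1723117 ] [-5.34295871e-04  5.33601872e-02  9.98575139e-01  3.10839617e-04] [ 0.70040027 -0.16141588  0.28390566]
```

View pics/w17.png

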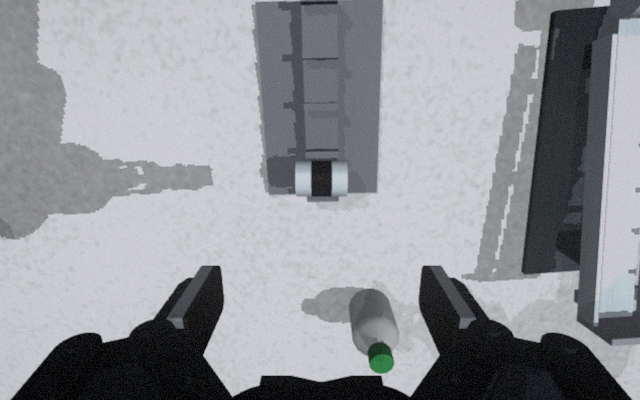

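>>> {"method": "step_arm", "body": {"motion": [[-0.237,0.525,0.055,0,0,0.053,0],[-0.237,0.525,0.055,0,0,0.053,0],[-0.237,0.525,0.055,0,0,0.053,0],[-0.237,0.525,0.055,0,0,0.053,0],[-0.237,0.525,0.055,0,0,0.053,0],[-0.237,0.525,0.055,0,0,0.053,0],[-0.237,0.525,0.055,0,0,0.053,0],[-0.237,0.525,0.055,0,0,0.053,0],[-0.237,0.525,0.055,0,0,0.053,0],[-0.237,0.525,0.055,0,0,0.053,0]]}}

```text
time: 27.1
tool_pos: [0.4464, -0.0173, 0.1983]
tool_rot: [-0.0, 0.014, 1.0, -0.0]
contact_force: [-0.0, 0.5, 0.1]
gripper_width: 1.005
```

Run:
```python
from h import *
f=cam('wrist');f=cam('wrist','w18.png');s=monitor.state();print(s['time'],s['tool_pos'],s['tool_rot'],s['contact_force'],s['gripper_width'])
cv2.imwrite('pics/w18.png',cv2.convertScaleAbs(cv2.imread('pics/w18.png'),alpha=1.6))
```

```text
27.2 [ 0.44637264 -0.01721381  0.1983047 ] [-4.09391526e-04  1.44375922e-02  9.99895688e-01  3.81161610e-05] [ 0.22475059 -0.62904816  0.64656707] 1.0034433084539
```

View pics/w18.png

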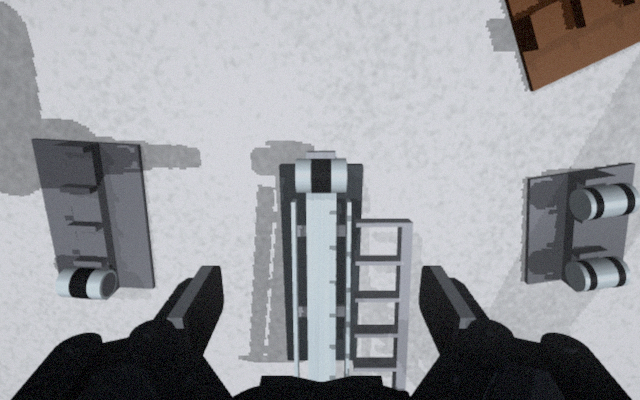

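>>> {"method": "step_arm", "body": {"motion": [[-0.003,0.001,-0.1,0,0,0,0],[-0.003,0.001,-0.2,0,0,0,0],[-0.003,0.001,-0.27,0,0,0,0],[-0.003,0.001,-0.31,0,0,0,0],[-0.003,0.001,-0.32,0,0,0,0],[-0.003,0.001,-0.32,0,0,0,0],[-0.003,0.001,-0.32,0,0,0,255],[-0.003,0.001,-0.32,0,0,0,255],[-0.003,0.001,-0.32,0,0,0,255],[-0.003,0.001,-0.32,0,0,0,255]]}}

```text
time: 28.2
tool_pos: [0.4464, -0.0161, 0.0409]
tool_rot: [0.002, 0.014, 1.0, -0.0]
contact_force: [-1.8, 0.7, 4.8]
gripper_width: 0.495
```

>>> {"method": "step_arm", "body": {"motion": [[0,0,0,0,0,0,255],[0,0,0,0,0,0,255]]}}

```text
time: 28.4
tool_pos: [0.4464, -0.0161, 0.0409]
tool_rot: [0.002, 0.014, 1.0, -0.0]
contact_force: [-1.1, 0.5, 5.1]
gripper_width: 0.495
```

>>> {"method": "step_arm", "body": {"motion": [[0,0,0.03,0,0,0,255],[0,0,0.1,0,0,0,255],[0,0,0.2,0,0,0,255],[0,0,0.3,0,0,0,255],[0.167,-0.505,0.389,0,0,-0.053,255],[0.167,-0.505,0.389,0,0,-0.053,255],[0.167,-0.505,0.389,0,0,-0.053,255],[0.167,-0.505,0.389,0,0,-0.053,255],[0.167,-0.505,0.389,0,0,-0.053,255],[0.167,-0.505,0.389,0,0,-0.053,255]]}}

```text
time: 29.4
tool_pos: [0.529, -0.2725, 0.2345]
tool_rot: [0.001, 0.055, 0.998, -0.001]
contact_force: [-0.1, 1.0, -1.0]
gripper_width: 0.493
```

>>> {"method": "step_arm", "body": {"motion": [[0,0,0,0,0,0,255],[0,0,0,0,0,0,255],[0,0,0,0,0,0,255],[0,0,0,0,0,0,255]]}}

```text
time: 29.8
tool_pos: [0.5279, -0.267, 0.233]
tool_rot: [-0.0, 0.053, 0.999, 0.0]
contact_force: [-0.7, 0.7, -0.4]
gripper_width: 0.498
```

Run:
```python
from h import *
f=cam('wrist','w19.png');s=monitor.state();print(s['time'],s['tool_pos'],s['tool_rot'],s['contact_force'],s['gripper_width'])
draw(f,np.array([.500,-.272,-.105]),4,'d4.png',(240,40,400,240))
```

```text
29.85 [ 0.52800842 -0.26713865  0.23311254] [-3.25414514e-05  5.26425489e-02  9.98613417e-01  6.81011486e-05] [ 0.31256309 -0.2006861  -0.14566618] 0.49404920415597364
```

View pics/d4.png

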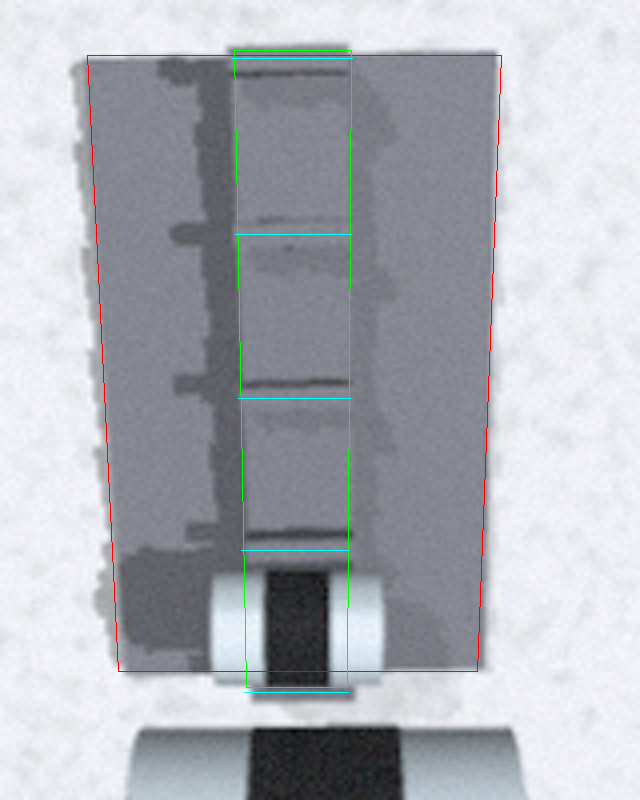

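View pics/w19.png

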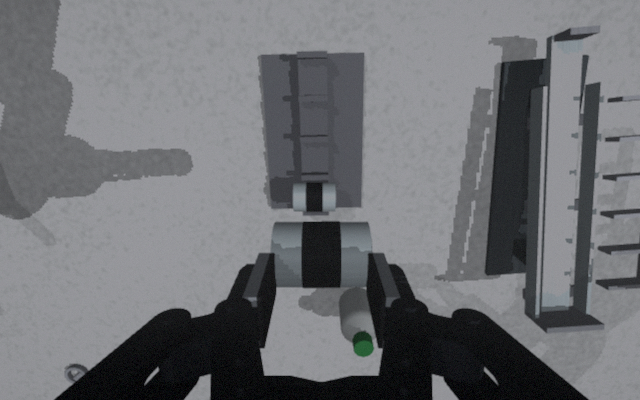

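>>> {"method": "step_arm", "body": {"motion": [[-0.094,-0.003,0,0,0,0,255],[-0.094,-0.003,-0.1,0,0,0,255],[-0.094,-0.003,-0.2,0,0,0,255],[-0.094,-0.003,-0.3,0,0,0,255],[-0.094,-0.003,-0.35,0,0,0,255],[-0.094,-0.003,-0.37,0,0,0,255],[-0.094,-0.003,-0.39,0,0,0,255],[-0.094,-0.003,-0.41,0,0,0,255],[-0.094,-0.003,-0.418,0,0,0,255],[-0.094,-0.003,-0.418,0,0,0,255]]}}

```text
time: 30.85
tool_pos: [0.4815, -0.2701, 0.0245]
tool_rot: [0.0, 0.053, 0.999, -0.0]
contact_force: [-0.5, 0.2, -0.4]
gripper_width: 0.493
```

Run:
```python
from h import *
f=cam('wrist','w20.png');s=monitor.state();print(s['time'],s['tool_pos'],s['tool_rot'],s['contact_force'],s['gripper_width'])
f=cam('scene','s20.png');im=cv2.imread('pics/s20.png')[270:380,130:250];a=cv2.resize(im,None,fx=4,fy=4,interpolation=2)
b=cv2.convertScaleAbs(cv2.imread('pics/w20.png')[150:350,220:420],alpha=1.6);b=cv2.resize(b,(400,400))
cv2.imwrite('pics/m20.png',np.hstack([cv2.resize(a,(400,400)),b]))
```

```text
30.9 [ 0.48172087 -0.27028847  0.02492885] [ 5.37429116e-04  5.33547942e-02  9.98575404e-01 -3.72856830e-04] [-0.53300556  0.1363736  -1.55349385] 0.4931779098778677
```

View pics/m20.png

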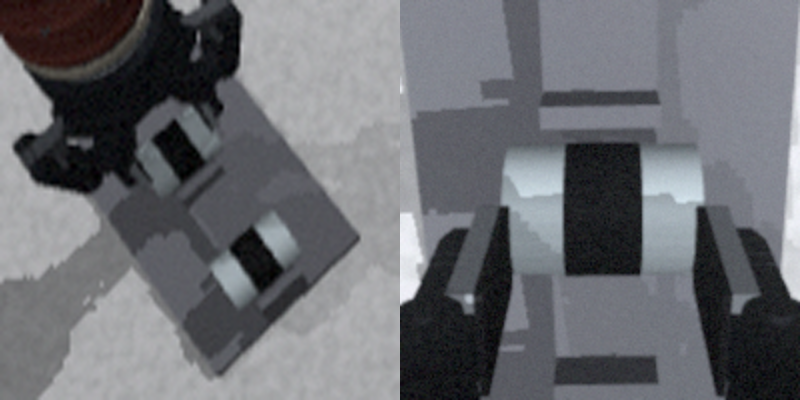

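>>> {"method": "step_arm", "body": {"motion": [[0,0,-0.003,0,0,0,255],[0,0,-0.006,0,0,0,255],[0,0,-0.006,0,0,0,255],[0,0,-0.006,0,0,0,140],[0,0,-0.006,0,0,0,80],[0,0,-0.006,0,0,0,0],[0,0,-0.006,0,0,0,0],[0,0,0.1,0,0,0,0],[0,0,0.2,0,0,0,0],[0,0,0.3,0,0,0,0]]}}

```text
time: 31.95
tool_pos: [0.4806, -0.2694, 0.1721]
tool_rot: [-0.001, 0.053, 0.999, 0.0]
contact_force: [0.4, -0.3, 0.4]
gripper_width: 1.002
```

Run:
```python
from h import *
s=monitor.state();print(s['time'],s['tool_pos'],s['tool_rot'],s['contact_force'])
f=cam('wrist','w21.png')
cv2.imwrite('pics/w21.png',cv2.convertScaleAbs(cv2.imread('pics/w21.png'),alpha=1.6))
```

```text
31.95 [ 0.48057908 -0.26941871  0.17209357] [-6.50649609e-04  5.33595216e-02  9.98575059e-01  4.36246619e-04] [ 0.41126319 -0.29450052  0.41768752]
```

View pics/w21.png

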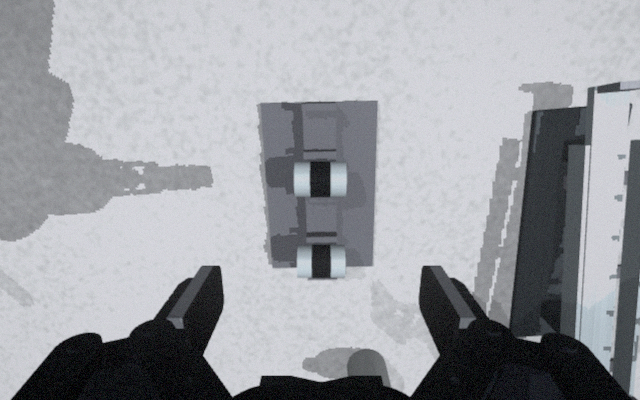

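>>> {"method": "step_arm", "body": {"motion": [[0.365,0.651,0.1,0,0,0.053,0],[0.365,0.651,0.1,0,0,0.053,0],[0.365,0.651,0.1,0,0,0.053,0],[0.365,0.651,0.1,0,0,0.053,0],[0.365,0.651,0.1,0,0,0.053,0],[0.365,0.651,0.1,0,0,0.053,0],[0.365,0.651,0.1,0,0,0.053,0],[0.365,0.651,0.1,0,0,0.053,0],[0.365,0.651,0.1,0,0,0.053,0],[0.365,0.651,0.1,0,0,0.053,0]]}}

```text
time: 33.0
tool_pos: [0.6634, 0.0558, 0.2203]
tool_rot: [-0.001, 0.013, 1.0, -0.0]
contact_force: [0.1, -0.2, -0.3]
gripper_width: 1.0
```

>>> {"method": "step_arm", "body": {"motion": [[0,0,0,0,0,0,0],[0,0,0,0,0,0,0],[0,0,0,0,0,0,0]]}}

```text
time: 33.3
tool_pos: [0.6633, 0.0545, 0.221]
tool_rot: [-0.0, 0.014, 1.0, -0.0]
contact_force: [0.4, -0.2, 0.1]
gripper_width: 1.001
```

Run:
```python
from h import *
f=cam('wrist','w22.png');s=monitor.state();print(s['time'],s['tool_pos'],s['tool_rot'],s['contact_force'],s['gripper_width'])
for d in eyes.pinpoint('gate_grip','wrist')[:3]: print(round(d['p'],2),np.round(d['uv'],0),toz(f,d['uv'],.123).round(4))
cv2.imwrite('pics/w22.png',cv2.convertScaleAbs(cv2.imread('pics/w22.png'),alpha=1.6))
```

```text
33.35 [0.66338396 0.05467375 0.22110078] [-6.63692274e-05  1.43387405e-02  9.99897193e-01 -1.63214059e-05] [ 0.33662021 -0.6131425  -0.04000036] 0.9990344667421851
0.71 [323. 197.] [0.668  0.0563 0.123 ]
```

View pics/w22.png

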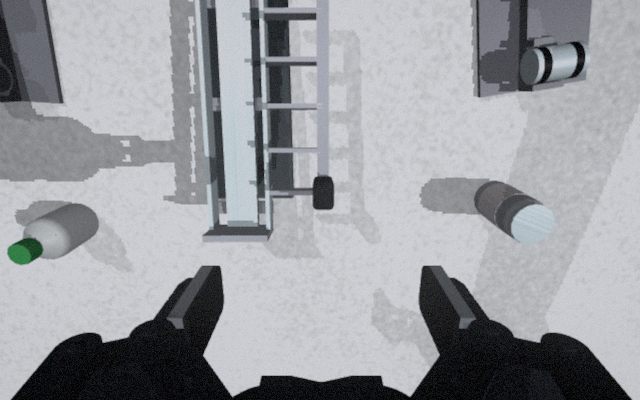

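>>> {"method": "step_arm", "body": {"motion": [[0,0.003,-0.08,0,0,0,0],[0,0.003,-0.16,0,0,0,0],[0,0.003,-0.22,0,0,0,0],[0,0.003,-0.224,0,0,0,0],[0,0.003,-0.224,0,0,0,255],[0,0.003,-0.224,0,0,0,255],[0,0.003,-0.224,0,0,0,255],[0,0.003,-0.224,0,0,0,255],[0,0.003,-0.224,0,0,0,255],[0,0.003,-0.224,0,0,0,255]]}}

```text
time: 34.4
tool_pos: [0.6646, 0.056, 0.111]
tool_rot: [0.001, 0.014, 1.0, -0.001]
contact_force: [-1.3, -4.7, 5.9]
gripper_width: 0.155
```

>>> {"method": "step_arm", "body": {"motion": [[0,0,0,0,0,0,255],[0,-0.01,0,0,0,0,255],[0,-0.025,0,0,0,0,255],[-0.001,-0.045,0,0,0,0,255],[-0.001,-0.062,0,0,0,0,255],[-0.002,-0.072,0,0,0,0,255],[-0.002,-0.075,0,0,0,0,255],[-0.002,-0.075,0,0,0,0,255]]}}

```text
time: 35.2
tool_pos: [0.6637, 0.0198, 0.1111]
tool_rot: [0.001, 0.014, 1.0, 0.0]
contact_force: [-1.9, 0.0, 5.6]
gripper_width: 0.164
```

>>> {"method": "step_arm", "body": {"motion": [[0,-0.002,0,0,0,0,255],[0,-0.004,0,0,0,0,255],[0,-0.004,0,0,0,0,255]]}}

```text
time: 35.5
tool_pos: [0.6636, 0.0183, 0.111]
tool_rot: [0.001, 0.014, 1.0, 0.001]
contact_force: [-1.4, 0.3, 5.0]
gripper_width: 0.16
```

>>> {"method": "step_arm", "body": {"motion": [[0,-0.002,0,0,0,0,255],[0,-0.003,0,0,0,0,255],[0,-0.003,0,0,0,0,255]]}}

```text
time: 35.8
tool_pos: [0.6636, 0.017, 0.1111]
tool_rot: [0.001, 0.014, 1.0, 0.001]
contact_force: [-1.7, 1.2, 5.8]
gripper_width: 0.157
```

>>> {"method": "step_arm", "body": {"motion": [[0,-0.002,0,0,0,0,255],[0,-0.003,0,0,0,0,255],[0,-0.003,0,0,0,0,255]]}}

```text
time: 36.1
tool_pos: [0.6636, 0.016, 0.111]
tool_rot: [0.001, 0.014, 1.0, 0.001]
contact_force: [-0.4, 2.3, 6.6]
gripper_width: 0.159
```

>>> {"method": "step_arm", "body": {"motion": [[0,-0.001,0,0,0,0,255],[0,-0.002,0,0,0,0,255],[0,-0.002,0,0,0,0,255]]}}

```text
time: 36.4
tool_pos: [0.6636, 0.016, 0.111]
tool_rot: [0.001, 0.013, 1.0, 0.002]
contact_force: [-1.0, 4.9, 7.3]
gripper_width: 0.161
```

>>> {"method": "step_arm", "body": {"motion": [[0,-0.002,0,0,0,0,255],[0,-0.003,0,0,0,0,255],[0,-0.003,0,0,0,0,255]]}}

```text
time: 36.7
tool_pos: [0.6636, 0.0159, 0.111]
tool_rot: [0.001, 0.013, 1.0, 0.003]
contact_force: [-0.4, 9.0, 6.2]
gripper_width: 0.16
```

>>> {"method": "step_arm", "body": {"motion": [[0,0.004,0,0,0,0,120],[0,0.004,0,0,0,0,0],[0,0.004,0,0,0,0,0],[0,0.004,0,0,0,0,0],[0,0.004,0.1,0,0,0,0],[0,0.004,0.2,0,0,0,0],[-0.2,0.004,0.45,0,0,0,0],[-0.2,0.004,0.45,0,0,0,0],[-0.2,0.004,0.45,0,0,0,0],[-0.2,0.004,0.45,0,0,0,0]]}}

```text
time: 37.7
tool_pos: [0.5626, 0.0138, 0.3416]
tool_rot: [0.005, 0.014, 1.0, -0.001]
contact_force: [1.1, 0.0, 0.5]
gripper_width: 1.003
```

>>> {"method": "step_arm", "body": {"motion": [[0,0,0,0,0,0,0],[0,0,0,0,0,0,0],[0,0,0,0,0,0,0]]}}

```text
time: 38.0
tool_pos: [0.5624, 0.014, 0.3311]
tool_rot: [-0.002, 0.014, 1.0, 0.0]
contact_force: [0.4, -0.3, 0.1]
gripper_width: 1.003
```

Run:
```python
from h import *
f=cam('wrist','w23.png');s=monitor.state();print(s['time'],s['tool_pos'],s['tool_rot'],s['contact_force'],s['gripper_width'])
cv2.imwrite('pics/w23.png',cv2.convertScaleAbs(cv2.imread('pics/w23.png'),alpha=1.6))
f=cam('scene','s23.png')
for n in('gate_grip','pass1_mid','fail1_mid'):
  for c in('scene','wrist'):
    for d in eyes.pinpoint(n,c)[:4]:print(n,c,round(d['p'],2),np.round(d['uv']))
```

```text
38.05 [0.56244858 0.0140578  0.33117739] [-2.31964496e-03  1.37084727e-02  9.99903321e-01  2.12815182e-04] [ 0.15747756 -0.87890044 -0.19680625] 1.00376643180001
gate_grip scene 0.97 [336. 247.]
gate_grip wrist 0.77 [326. 250.]
gate_grip wrist 0.53 [521. 150.]
fail1_mid scene 0.53 [372. 178.]
fail1_mid wrist 0.78 [517. 148.]
fail1_mid wrist 0.62 [293.  60.]
fail1_mid wrist 0.31 [517.  83.]
```

View pics/w23.png

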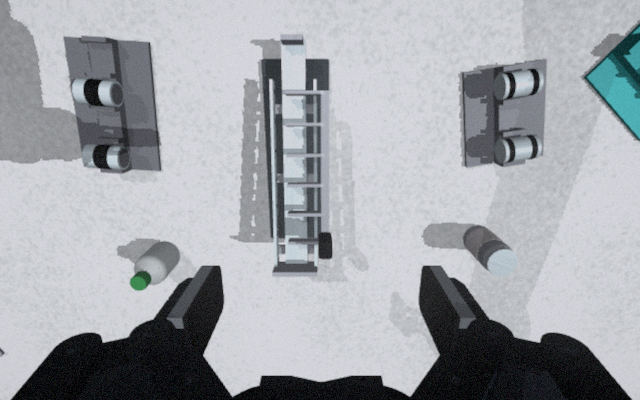

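View pics/s23.png

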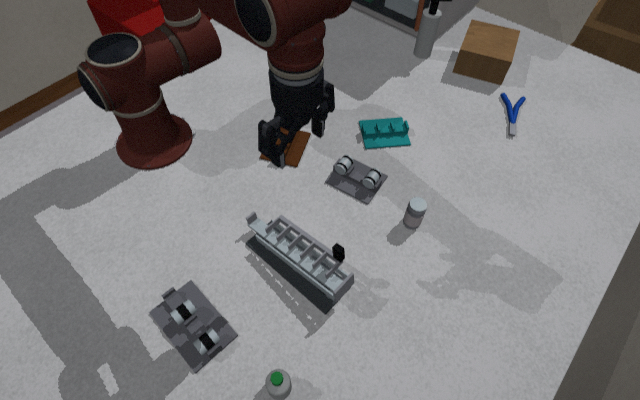

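Run:
```python
import cv2,numpy as np
for n in('scene0','s23'):
    g=cv2.imread(f'pics/{n}.png',0)[235:265,325:350];ys,xs=np.where(g<25);print(n,len(xs),xs.mean()+325,ys.mean()+235)
a=cv2.imread('pics/s23.png')
cv2.imwrite('pics/e.png',np.hstack([cv2.resize(a[150:205,320:395],(400,300),interpolation=2),cv2.resize(a[275:375,145:240],(380,300),interpolation=2)]))
```

```text
scene0 152 338.82236842105266 252.06578947368422
s23 149 338.16107382550337 252.38926174496643
```

View pics/e.png

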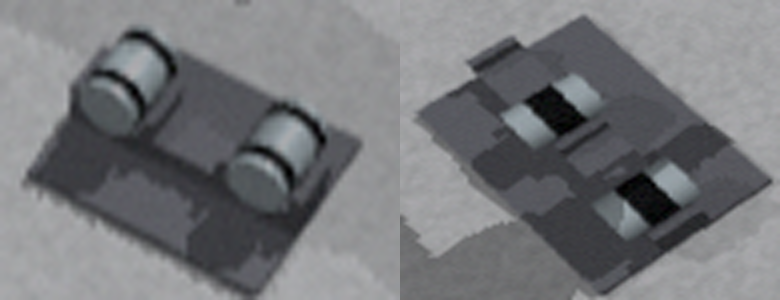

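The grip is back at its starting pixel or slightly beyond, so the gate is fully shut. All four capacitors are seated square and the robot is clear.

```bash
python3 -c "
from plant import manip
print(manip.job_done())"
```

```text
the job is handed in; nothing more can be done
None
```

The job is done and handed in at about 38 s of the 210 s allowed; the hand-in reported no verdict.

- **Sorting:** I slid the gate open and found four capacitors on the track. I took each one from the stop. The two with narrow bands (failed) went into nests 0 and 2 of the grey reject tray. The two with a wide band (passed) went into nests 1 and 3 of the pass tray.
- **Gate:** With the track empty, I slid the gate shut until it stopped moving and resisted at about 9 N. In the scene picture its grip is within a pixel of where it started.
- **Last checks:** The wrist and scene pictures show all four lying square between the ribs, the track empty, and the bottle and spray can untouched. Neither tray had moved each time I checked it before laying a part.
- **Disagreements:** The first grasp briefly showed about 30 N upward, so I made the later grasps 2–3 mm higher. The networks missed or mislabelled some parts, including two of the last set, so I relied on the pictures for those.

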